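Lock a turned plug in the split clamp fixture

TASK

Get the turned steel plug with the T handle ready for welding: stand it upright in the round pocket of the split clamp fixture and let go, then swing both hinged shell halves shut round it until they meet edge to edge. Then pick up the loose steel yoke and slip it down over the two front ears until it is fully home, so that the shells stay locked, and leave the other things on the table where they are.

Things in the scene. Friction and masses are not known exactly. Their poses are not given: they have to be found in the camera images.
- plug_mid (a point): The loose turned steel plug: an upright cylinder 38 mm in diameter and 37 mm high, with a thin 6 mm stem on top carrying a 28 mm cross pin (T handle); 69 mm high in all, about 0.36 kg. This point is on its axis, 34.5 mm above its underside (half-way up); z is its axis, y runs along the cross pin. Can be held by the cylinder, fingers on either side of the T.
- nest (a point): Centre of the floor of the round pocket (44 mm wide, 4 mm deep, floor 8 mm above the table) in the fixture's fixed base plate (170 x 116 mm, pocket in its middle, top 12 mm above the table). Axes are the fixture's: +x to the hinge at its back, -x to its open front (facing the robot), +y left, z up. With the plug in the pocket, point plug_mid is 34.5 mm above this point.
- hinge (a point): Axis of the one upright hinge pin that both shell halves share, 65 mm behind the pocket's centre (fixture +x), at the height of the shells' top (48.5 mm above the table). Same axes as nest.
- shell_left (a joint): Swing of the left (fixture +y) aluminium half about the hinge pin, rad: 0 = shut (firm stop, edge on the fixture's middle plane), grows as its front swings out to +y, at most 1.45. Stiff: stays where left, about 1.5 N at the post moves it. A half-round wall, radius 20.5 to 31 mm about the pocket's axis when shut, 12.5 to 48.5 mm above the table, with a flat 9 mm thick ear at its front.
- shell_right (a joint): The same for the right (fixture -y) shell half: 0 = shut, grows as its front end swings outward to -y, at most 1.45.
- shell_left_post (a point): The upright round steel grip post on the left shell half, 16 mm in diameter, standing from 48.5 to 86 mm above the table. This point is on its axis, 69 mm above the table. When shut it lies at fixture (0, +50 mm) from the pocket's centre, that is (-65, +50) mm from the hinge pin, and it circles the hinge pin as the half swings.
- shell_right_post (a point): The same post on the right shell half, its point also 69 mm above the table; when shut at fixture (0, -50 mm) from the pocket's centre, (-65, -50) mm from the hinge pin.
- yoke_seat (a point): Where the yoke must go: top of the two front ears when the shells are shut, middle of their length, on the fixture's middle plane, 49 mm in front of the pocket's centre (fixture -x) and 48.5 mm above the table. Same axes as nest. Shut, the ears together are 18 mm thick (fixture y), and run 31 to 64 mm in front of the pocket's centre, 36 mm high.
- yoke_mid (a point): The loose yoke: an upside-down U of dark steel, 44 mm wide (y), 26 mm deep (x), 73 mm high, standing on its two 10 mm legs, about 0.25 kg, the same turned half round. Its slot is 24 mm wide (y), open below and at both x ends. On its bridge stands a grip tab 14 mm thick (y), 26 mm long (x), 40 to 73 mm above the feet. This point is 36.5 mm above the feet; z is up through the tab.
- yoke_bridge (a point): Roof of the yoke's slot, midway between the legs, 28 mm above the feet (the yoke's axes). It comes to rest on point yoke_seat when the yoke is home.
- blank: Bystander: sawn steel blank 60 x 88 x 14 mm; origin under its middle.
- magnet: Bystander: three-cornered welding magnet, 77 x 110 x 24 mm, lying flat; origin under its middle.
- wrench: Bystander: wrench 203 mm long, 10 mm high, along its y; origin under its middle.
- nut: Bystander: large hex nut, 34 mm, 16 mm high; origin under its middle.
- plug: The plug again, origin at the centre of its underside.
- yoke: The yoke again, origin between its feet, at their underside.
Mind the look-alikes: they are no part of the job. Leave any orange or pink look-alike of the yoke alone.

How it is judged:
On the way, in this order (a step that is already met when the one before it is completed fails the run):
1. the plug stands upright in the pocket and is let go (horizontal distance between plug_mid and nest below 0.006 m and z of plug_mid in the frame of nest below 0.037 m and angle between plug_mid's own z axis and vertical below 0.06 rad and contact force between the fingers and plug below 0.3 N), for 0.2 s.
2. both shell halves are shut, edge to edge, round the plug (within 0.035 rad of their stops) (horizontal distance between plug_mid and nest below 0.006 m and z of plug_mid in the frame of nest below 0.037 m and angle between plug_mid's own z axis and vertical below 0.06 rad and value of joint each of shell_left, shell_right below 0.035 rad), for 0.2 s.
At the end, for the whole second after the job is handed in: Plug in the pocket (6 mm of centre, on the floor, upright to 0.06 rad); both shells within 0.035 rad of shut; yoke over both ears, fully home (slot roof within 4.5 mm of the ears' top, 10 mm of their middle, upright to 0.12 rad); all at rest (all of step 2 and horizontal distance between yoke_bridge and yoke_seat below 0.01 m and z of yoke_bridge in the frame of yoke_seat below 0.0045 m and angle between yoke_mid's own z axis and vertical below 0.12 rad and linear speed of each of plug, yoke below 0.02 m/s); the robot touches nothing.
It fails at once if the steel blank is pushed more than 40 mm away (distance of blank from where it was at the start of the episode above 0.04 m).
It fails at once if the welding magnet is pushed more than 40 mm away (distance of magnet from where it was at the start of the episode above 0.04 m).
It fails at once if the wrench is pushed more than 40 mm away (distance of wrench from where it was at the start of the episode above 0.04 m).
It fails at once if the nut is pushed more than 40 mm away (distance of nut from where it was at the start of the episode above 0.04 m).
It also fails if it takes over 72 s, if anything falls off the work surface, if the arm or the gripper's body presses on something with over 40 N, if the wrist force passes 120 N, or if a joint passes its speed limit or range.

ROBOT

A 6-joint arm with a two-finger parallel gripper is mounted at the origin on the work surface; the furniture and walls round the work are solid. World frame = base frame: x ahead of the robot, y to its left, z up, the work surface at z = 0. Lengths are in m, angles in rad, forces in N, time in s.
With the tool pointing down it reaches from about 0.25 to 0.725 m from the base axis. Payload 4 kg.
Tool frame: the origin (TCP) lies at the centre of the arm's flange, where the gripper is bolted on; the fingertips stand 173 mm ahead of it and the grasp point (between the pads) lies 155 mm ahead of it; x points along the fingers, y is the direction in which the jaws open and shut, and the axes are right-handed (so a half turn about x gives the same grasp; the last joint's range is limited). The gripper opens to 85 mm and grips with 20 to 120 N. Pads are 22 mm wide; open, the fingers measure 114 mm over their backs; the gripper's body (76 mm by 85 mm) begins 54 mm behind the grasp point. The pads swing forward as they close: fully open they stand 13 mm farther back than shut.
Start: joints at [1.209, 0.241, 0.005, 1.335, 0, 1.571], TCP at [0.177, 0.468, 0.405] pointing down, gripper open.
Joint ranges: [-2.72, 2.72], [-1.05, 1.87], [-1.09, 1.28], [-1.99, 2.15], [-1.42, 1.44], [-3.14, 3.14]. Speed limits (rad/s): [2.79, 2.79, 3.14, 3.14, 3.14, 3.14].

INTERFACE

Orientations are given as a rotation vector (axis times angle).
In Python, from station import env gives the robot as it stands.
- The arm moves only by the shell command python3 -m handwheel 'ROWS'. ROWS is JSON, a list of rows, each a list of 3 entries, a list of its own where there are three numbers: the shift along the tool's x, y, z in mm, then the turn, a rotation vector about the tool's x, y, z in degrees, then the gripper's target within -1 to 1 (fully open at 1, half-way at 0, shut at -1). A call has 1 to 5 rows; each row shifts and turns the commanded pose from where the row before left it, along the tool's axes as they then stand; what a row does not reach is not made up. A row lasts 1/8 s, in which the tool goes at most 62.5 mm and 10.7 degrees, less where a joint would pass 70% of its speed; a pose out of reach is approached as far as the arm can. A call with a gripper value outside its range is refused whole. The fingers move at their own pace and stop on an object; the grip force is fixed at half the most. Time passes only in rows, so rows that do not move let the fingers close. It gives the time, the measured TCP pose, the force and the opening at its end, in the units of the state.
- env.get_obs(): the state, without advancing time (a new reading comes with each control period).
- env.snapshot(name): name is "scene" or "top"; returns the picture (400x640x3 uint8, red, green, blue); there is no depth.
- env.get_calibration(name): a dict with "camera_matrix" (3x3 intrinsics, pixels), "world_from_camera" (4x4, takes a point from camera to world coordinates). Camera axes: x right, y down, z forward; pixel columns grow to the right and rows downward; lengths in m; the calibration is good to about 2 mm. A picture is of the moment at which its call begins. get_calibration takes no time and is no camera call.
- env.sign_off(): hands the job in, once; it reports no verdict.
The state is a dict: "time_s": time; "q": joint angles; "qvel": joint speeds; "joint_efforts": joint torques, N m; "tool_pos": TCP position; "tool_rot": TCP orientation; "wrist_force": force on the tool from outside, world axes, zero at the start; "torque": the same for the moment, N m; "opening": opening from 0.0 (shut) to 1.0 (fully open).
Only numpy, scipy, OpenCV 4.12 (cv2) and the standard library are available. Lean on these libraries where they do the work, as an engineer would, in place of code of your own. Each camera call takes 0.05 s, during which the arm holds its last target.

## Working session

There is one attempt and no reset: what is moved stays moved. The work goes in short steps, Python scripts to look and compute and a shell command to move; the robot and the scene stay as the last step left them, time stands still between calls to the robot, and variables do not carry over. Pictures are saved under pics/ and viewed, and the job is handed in when it is done.

```bash
ls; mkdir -p pics
cat > look.py <<'E'
import sys,cv2,numpy as np
from station import env
def snap(n,f):
    im=env.snapshot(n); cv2.imwrite('pics/'+f,im[:,:,::-1]); return im
E
python3 - <<'E'
from look import *
for n in("scene","top"):
    snap(n,n+'0.png'); c=env.get_calibration(n); print(n,np.round(c['camera_matrix'],2).tolist(),np.round(c['world_from_camera'],4).tolist())
o=env.get_obs()
for k,v in o.items(): print(k,np.round(v,3))
E
```

```text
pics
scene [[393.53, 0.0, 314.36], [0.0, 393.53, 198.49], [0.0, 0.0, 1.0]] [[0.8105, -0.419, 0.4093, 0.089], [-0.5854, -0.6027, 0.5422, -0.5253], [0.0195, -0.6791, -0.7338, 0.8235], [0.0, 0.0, 0.0, 1.0]]
top [[453.18, 0.0, 322.66], [0.0, 453.18, 193.01], [0.0, 0.0, 1.0]] [[-0.0214, -0.9833, 0.181, 0.2851], [-0.9998, 0.022, 0.0011, 0.0367], [-0.005, -0.1809, -0.9835, 1.2771], [0.0, 0.0, 0.0, 1.0]]
time_s 0.1
q [1.209 0.241 0.004 1.335 0.    1.571]
qvel [-0.002 -0.001  0.004  0.001  0.     0.   ]
joint_efforts [ 0.0000e+00 -3.7314e+01  2.5301e+01  1.1000e-02  0.0000e+00 -0.0000e+00]
tool_pos [0.177 0.467 0.404]
tool_rot [ 0.282  1.552 -0.285]
wrist_force [-0.422  0.027 -0.064]
torque [-0.03   0.028  0.075]
opening 1.001
```

View pics/scene0.png

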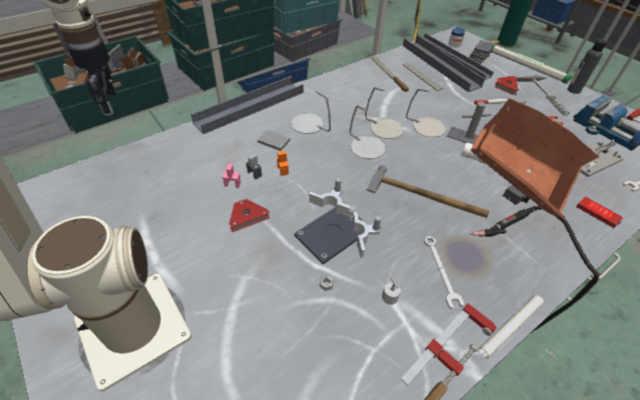

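View pics/top0.png

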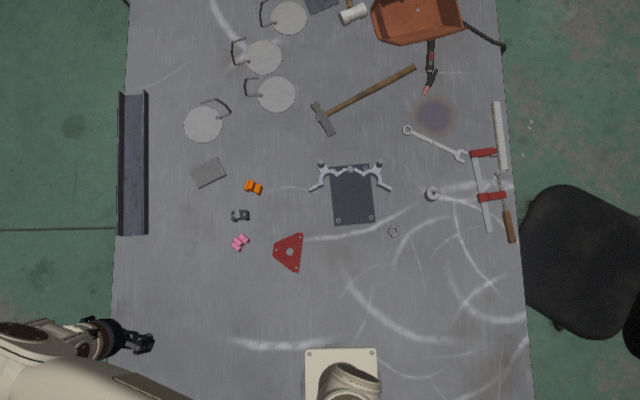

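The scene view shows the plug at (392,292), dark yoke (254,167), orange look-alike (283,162), pink look-alike (231,176) and the fixture near (330,225). In the top view they are: plug (432,193), dark yoke (240,214), orange (254,187), pink (240,241), fixture (352,197), nut (393,231), magnet (289,252). I choose the dark yoke and the silver plug, and check both in close crops.

Run:
```python
import cv2,numpy as np
t=cv2.imread('pics/top0.png');s=cv2.imread('pics/scene0.png')
def c(im,x0,y0,w,h,k): return cv2.resize(im[y0:y0+h,x0:x0+w],None,fx=k,fy=k,interpolation=cv2.INTER_CUBIC)
a=c(t,300,150,100,75,4); b=c(t,220,180,50,75,4); d=c(t,415,175,50,75,4)
top=np.hstack([a,b]); 
e=c(s,290,175,100,75,4); f=c(s,215,140,75,50,4)
cv2.imwrite('pics/crop1.png',np.vstack([np.hstack([a,b,d]),np.hstack([e,cv2.copyMakeBorder(f,0,100,0,100,0)])]))
```

```text
(no output)
```

View pics/crop1.png

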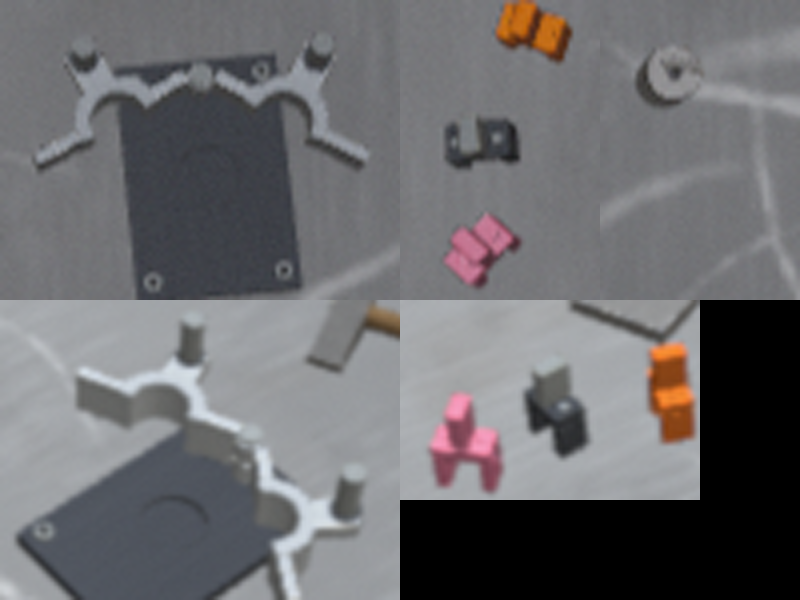

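The crops confirm the choice: one silver plug with a cross pin, and one dark grey yoke with a lighter tab between the orange and pink look-alikes. The plate is dark and clear, and both shells are swung wide open (about 1.3 rad or more). Next I measure positions.

```bash
cat >> look.py <<'E'
def ray(n,uv,z):
    c=env.get_calibration(n);K=np.array(c['camera_matrix']);T=np.array(c['world_from_camera'])
    uv=np.atleast_2d(np.asarray(uv,float)); d=np.c_[uv,np.ones(len(uv))]@np.linalg.inv(K).T@T[:3,:3].T
    s=(z-T[2,3])/d[:,2]; return (T[:3,3]+d*s[:,None])[:,:2]
def proj(n,p):
    c=env.get_calibration(n);K=np.array(c['camera_matrix']);T=np.linalg.inv(np.array(c['world_from_camera']))
    q=(np.atleast_2d(p)@T[:3,:3].T+T[:3,3])@K.T; return q[:,:2]/q[:,2:]
def tri(uvt,uvs):
    A=[];b=[]
    for n,uv in(('top',uvt),('scene',uvs)):
        c=env.get_calibration(n);K=np.array(c['camera_matrix']);T=np.array(c['world_from_camera'])
        d=T[:3,:3]@np.linalg.inv(K)@[*uv,1]; d/=np.linalg.norm(d); P=np.eye(3)-np.outer(d,d); A.append(P);b.append(P@T[:3,3])
    return np.linalg.solve(A[0]+A[1],b[0]+b[1])
E
python3 - <<'E'
from look import *
for n,f in(('top','top0'),('scene','scene0')):
    im=cv2.imread(f'pics/{f}.png'); h=cv2.cvtColor(im,cv2.COLOR_BGR2HSV)
    x,y=(352,210) if n=='top' else (335,232)
    print(n,'plate bgr',im[y,x],'table',im[260,340] )
    d=np.abs(im.astype(int)-im[y,x]).max(2)<14
    k,l,st,ce=cv2.connectedComponentsWithStats(d.astype(np.uint8))
    m=l==l[y,x]; print(st[l[y,x]])
    cn=max(cv2.findContours(m.astype(np.uint8),0,1)[0],key=cv2.contourArea)[:,0]
    W=ray(n,cn,0.012)
    r=cv2.minAreaRect(W.astype(np.float32)*1000); print('rect mm',r, np.round(cv2.boxPoints(r)))
    big=cv2.resize(im,None,fx=4,fy=4,interpolation=cv2.INTER_CUBIC)
    cv2.drawContours(big,[cn*4+2],-1,(0,0,255),1)
    X,Y=(300,155) if n=='top' else (280,175)
    cv2.imwrite(f'pics/m_{n}.png',big[Y*4:Y*4+400,X*4:X*4+440])
E
```

```text
top plate bgr [71 65 62] table [118 116 118]
[ 324  171   54   55 2031]
rect mm ((504.9972839355469, -45.89319610595703), (152.6728973388672, 150.24380493164062), 3.5214498043060303) [[ 424.   24.]
 [ 433. -126.]
 [ 586. -116.]
 [ 577.   34.]]
scene plate bgr [92 83 77] table [168 164 162]
[ 294  208   70   54 1754]
rect mm ((508.1999206542969, -46.97416305541992), (158.9005889892578, 113.8730697631836), 4.193114280700684) [[ 425.    4.]
 [ 433. -110.]
 [ 592.  -98.]
 [ 583.   16.]]
```

Run:
```python
import cv2,numpy as np
a=cv2.imread('pics/m_top.png');b=cv2.imread('pics/m_scene.png')
w=min(a.shape[1],b.shape[1],395)
cv2.imwrite('pics/m.png',np.hstack([a[:,:w],b[:,:w]]))
```

```text
(no output)
```

View pics/m.png

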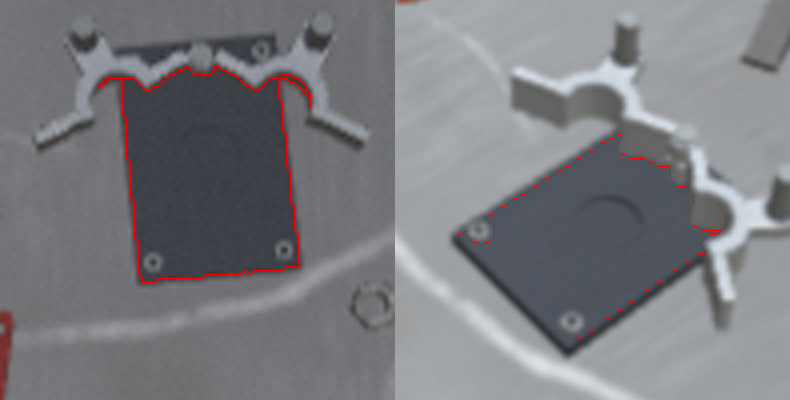

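Run:
```python
from look import *
def P(n,UV):
    o=(300,155) if n=='top' else (280,175)
    return [(o[0]+(u+.5)/4-.5,o[1]+(v+.5)/4-.5) for u,v in UV]
T=ray('top',P('top',[(152.5,261.5),(284,249.5),(262,49)]),.012)*1000
S=ray('scene',P('scene',[(480,231),(572,321)]),.012)*1000
print('screws FL FR BR',T.round(1).tolist(),'scene FL FR',S.round(1).tolist(),'center',(T[0]+T[2])/2)
h=ray('top',P('top',[(201,52)]),.0485+.006)*1000
print('hinge',h)
print('hinge tri',tri(P('top',[(201,52)])[0],P('scene',[(686,131)])[0])*1000)
print('postL tri',tri(P('top',[(79,25)])[0],P('scene',[(627,17)])[0])*1000,'ray z86',ray('top',P('top',[(79,25),(318,22)]),.086)*1000)
# edge fits
for n,f in(('top','top0'),('scene','scene0')):
    im=cv2.imread(f'pics/{f}.png'); x,y=(352,210) if n=='top' else (335,232)
    d=np.abs(im.astype(int)-im[y,x]).max(2)<14
    l=cv2.connectedComponents(d.astype(np.uint8))[1]; m=(l==l[y,x]).astype(np.uint8)
    cn=max(cv2.findContours(m,0,1)[0],key=cv2.contourArea)[:,0]; W=ray(n,cn,.012)*1000
    a=np.radians(4.2); R=np.array([[np.cos(a),np.sin(a)],[-np.sin(a),np.cos(a)]])
    L=(W-[514,-47])@R.T
    for nm,s in(('front',(L[:,0]<-75)&(abs(L[:,1])<45)),('left',(L[:,1]>50)&(L[:,0]>-75)&(L[:,0]<20)&(L[:,1]<70)),('right',(L[:,1]<-50)&(L[:,0]>-75)&(L[:,0]<20)&(L[:,1]>-70))):
        if s.sum()>5:
            q=L[s]; i=0 if nm=='front' else 1
            p=np.polyfit(q[:,1-i],q[:,i],1); print(n,nm,s.sum(),'off',np.round(np.median(q[:,i]),1),'slope',p.round(3))
```

```text
screws FL FR BR [[440.0, -2.6], [446.4, -95.2], [591.4, -85.3]] scene FL FR [[654.1, -151.0], [651.3, -235.6]] center [515.68433862 -43.94483044]
hinge [[579.93031017 -38.87425832]]
hinge tri [ 640.07667058 -132.27053678  122.68327185]
postL tri [658.98258918 -54.90812444 145.95836193] ray z86 [[ 592.97106933   45.00984235]
 [ 591.39117864 -116.72860077]]
top front 32 off -83.7 slope [ 7.0000e-03 -8.3737e+01]
top left 33 off 60.2 slope [3.0000e-03 6.0113e+01]
top right 33 off -52.3 slope [ 5.0000e-03 -5.2177e+01]
scene front 25 off -81.3 slope [ 2.6000e-02 -8.0938e+01]
scene left 24 off 56.1 slope [1.000e-02 5.622e+01]
scene right 28 off -53.7 slope [ 2.0000e-03 -5.3665e+01]
```

Run:
```python
from look import *
def P(n,UV):
    o=(300,155) if n=='top' else (280,175); k=0 if n=='top' else 395
    return [(o[0]+(u-k+.5)/4-.5,o[1]+(v+.5)/4-.5) for u,v in UV]
S=ray('scene',P('scene',[(480,231),(572,321)]),.012)*1000
print('scene FL FR',S.round(1).tolist())
print('hinge tri',tri(P('top',[(201,52)])[0],P('scene',[(686,131)])[0])*1000, ray('scene',P('scene',[(686,131)]),.0545)*1000)
print('postL tri',tri(P('top',[(79,25)])[0],P('scene',[(627,17)])[0])*1000,'scene ray',ray('scene',P('scene',[(627,17)]),.086)*1000)
# crops for plug & yoke
for n,f,(x,y) in(('top','top0',(432,193)),('scene','scene0',(392,292)),('top','top0',(240,214)),('scene','scene0',(254,167))):
    im=cv2.imread(f'pics/{f}.png')
    c=cv2.resize(im[y-20:y+20,x-20:x+20],None,fx=9,fy=9,interpolation=cv2.INTER_CUBIC); globals().setdefault('C',[]).append(c)
cv2.imwrite('pics/py.png',cv2.resize(np.vstack([np.hstack(C[:2]),np.hstack(C[2:])]),(600,600)))
```

```text
scene FL FR [[442.5, -3.0], [449.3, -93.8]]
hinge tri [580.51962364 -39.18622337  54.29013821] [[580.97976679 -39.52087314]]
postL tri [594.55090143  44.59264374  83.12610242] scene ray [[593.50683863  42.09683193]]
```

View pics/py.png

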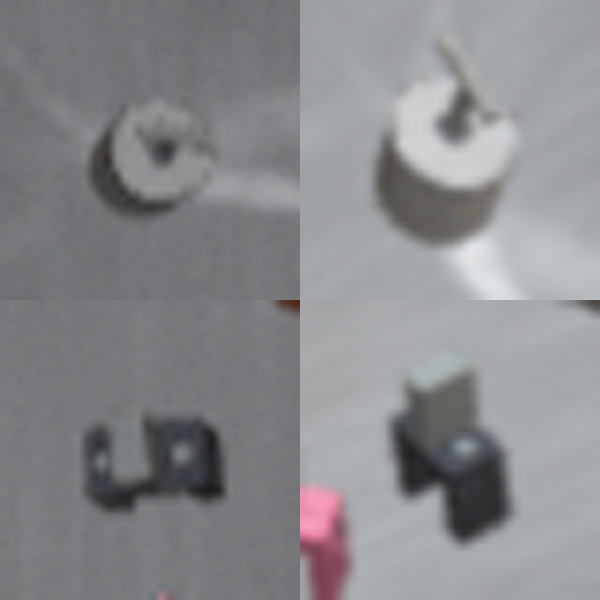

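```bash
cat >> look.py <<'E'
from scipy.spatial.transform import Rotation as Ro
def fixrot(yaw):  # jaw (tool y) at world angle yaw (deg), tool x down
    a=np.radians(yaw); x=np.array([0,0,-1.]); y=np.array([np.cos(a),np.sin(a),0]); return np.c_[x,y,np.cross(x,y)]
def to(gx,gy,gz,yaw=None):
    """gx,gy,gz of grasp point in mm, jaw yaw in deg"""
    o=env.get_obs(); R=Ro.from_rotvec(o['tool_rot']).as_matrix(); p=np.array(o['tool_pos'])*1000
    g=p+155*R[:,0]; print('t',round(o['time_s'],2),'grasp',g.round(1),'xaxis',R[:,0].round(3),'jaw yaw',round(np.degrees(np.arctan2(R[1,1],R[0,1])),1),'F',np.round(o['wrist_force'],1),'open',round(o['opening'],3))
    if gx is None: return
    if yaw is None: Rt=R
    else: Rt=min((fixrot(yaw+k) for k in(0,180)),key=lambda M:Ro.from_matrix(R.T@M).magnitude())
    pt=np.array([gx,gy,gz])-155*Rt[:,0]
    print('shift tool mm',(R.T@(pt-p)).round(1),'turn deg',np.degrees(Ro.from_matrix(R.T@Rt).as_rotvec()).round(1))
def here(): to(None,0,0)
E
python3 - <<'E'
from look import *
here()
def P(c,off,UV): return [(c[0]-20+(u-off[0]+.5)/7.5-.5,c[1]-20+(v-off[1]+.5)/7.5-.5) for u,v in UV]
print('plug top disc', ray('top',P((432,193),(0,0),[(162,151)]),.037)*1000, 'scene',ray('scene',P((392,292),(300,0),[(456,133)]),.037)*1000)
e=ray('scene',P((392,292),(300,0),[(443,40),(492,117)]),.066)*1000; print('pin ends scene',e,e.mean(0),np.degrees(np.arctan2(*(e[1]-e[0])[::-1])))
e=ray('top',P((432,193),(0,0),[(140,135),(190,130)]),.066)*1000; print('pin top',e)
E
python3 - <<'E'
import cv2,numpy as np
C=[]
for f,(x,y),r in(('top0',(432,193),12),('scene0',(392,288),14),('top0',(240,214),14),('scene0',(254,167),15)):
    im=cv2.imread(f'pics/{f}.png'); C.append(cv2.resize(im[y-r:y+r,x-r:x+r],(300,300),interpolation=cv2.INTER_LANCZOS4))
cv2.imwrite('pics/py2.png',np.vstack([np.hstack(C[:2]),np.hstack(C[2:])]))
E
```

```text
t 0.1 grasp [176.8 467.1 248.9] xaxis [-0.001 -0.002 -1.   ] jaw yaw 69.3 F [-0.4  0.  -0.1] open 1.001
plug top disc [[ 507.35456708 -269.00289095]] scene [[ 508.74543116 -270.63115716]]
pin ends scene [[ 511.65605604 -255.1003794 ]
 [ 505.49275081 -282.25586339]] [ 508.57440343 -268.6781214 ] -102.78742082033837
pin top [[ 508.22193975 -254.28173904]
 [ 509.65900813 -272.488545  ]]
```

View pics/py2.png

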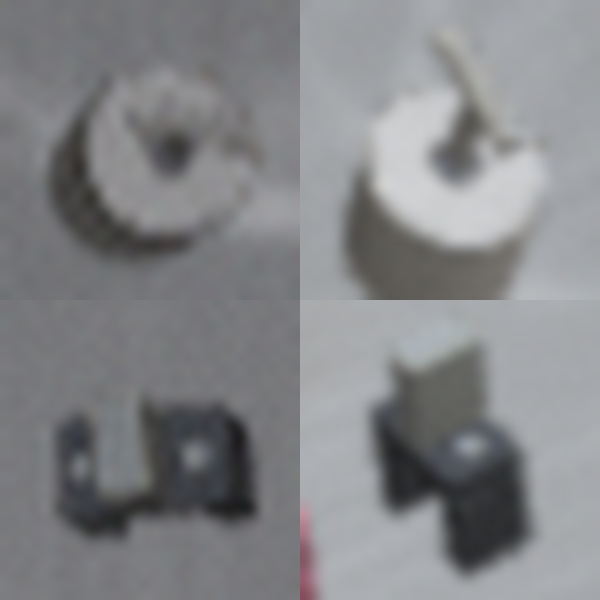

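Run:
```python
from look import *
P=lambda c,r,off,UV:[(c[0]-r+(u-off[0]+.5)*2*r/300-.5,c[1]-r+(v-off[1]+.5)*2*r/300-.5) for u,v in UV]
e=ray('top',P((240,214),14,(0,300),[(80,466),(197,457)]),.040)*1000; d=e[0]-e[1]; print('dots',e.round(1),'mid',e.mean(0).round(1),'y-axis ang',np.degrees(np.arctan2(d[1],d[0])),np.linalg.norm(d))
print('scene dot right', ray('scene',P((254,167),15,(300,300),[(470,446)]),.040)*1000)
e=ray('scene',P((254,167),15,(300,300),[(392,358),(447,322),(482,343),(420,375)]),.073)*1000; print('tab top scene',e.round(1),e.mean(0).round(1))
e=ray('top',P((240,214),14,(0,300),[(93,403),(140,400),(142,488),(103,495)]),.073)*1000; print('tab top top',e.round(1),e.mean(0).round(1))
to(508,-269.5,150,-13)
```

```text
dots [[456.6 286.2]
 [458.3 256.1]] mid [457.5 271.2] y-axis ang 93.1758903417487 30.11296389327698
scene dot right [[460.16948716 256.2376501 ]]
tab top scene [[444.9 268.2]
 [465.6 273. ]
 [469.3 259.3]
 [447.8 257.3]] [456.9 264.4]
tab top top [[467.9 276.5]
 [468.4 264.7]
 [446.2 263.9]
 [444.6 273.7]] [456.8 269.7]
t 0.1 grasp [176.8 467.1 248.9] xaxis [-0.001 -0.002 -1.   ] jaw yaw 69.3 F [-0.4  0.  -0.1] open 1.001
shift tool mm [ 100.  -571.8  570.5] turn deg [82.3  0.1  0.1]
```

```bash
python3 -m handwheel '[[[0,-41,41],[0,0,0],1],[[0,-41,41],[0,0,0],1],[[0,-41,41],[0,0,0],1],[[0,-41,41],[0,0,0],1],[[0,-41,41],[0,0,0],1]]'; python3 -m handwheel '[[[0,-41,41],[0,0,0],1],[[0,-41,41],[0,0,0],1],[[0,0,0],[10.4,0,0],1],[[0,0,0],[10.4,0,0],1],[[0,0,0],[10.4,0,0],1]]'; python3 -m handwheel '[[[0,0,0],[10.4,0,0],1],[[0,0,0],[10.4,0,0],1],[[0,0,0],[10.4,0,0],1],[[0,0,0],[10.4,0,0],1],[[0,0,0],[9.4,0,0],1]]'; python3 -c "
from look import *
to(508,-269.5,150,-13)
print(env.get_obs()['q'])"
```

```text
time_s: 0.72
tool_pos: [0.2963, 0.2016, 0.4045]
tool_rot: [0.283, 1.552, -0.283]
wrist_force: [1.5, 0.7, -0.7]
opening: 1.005
time_s: 1.35
tool_pos: [0.3437, 0.0971, 0.4043]
tool_rot: [0.713, 1.451, -0.714]
wrist_force: [0.4, -0.2, 0.2]
opening: 1.004
time_s: 1.98
tool_pos: [0.3436, 0.0976, 0.4044]
tool_rot: [1.377, 1.091, -1.378]
wrist_force: [0.8, -0.3, -0.1]
opening: 1.001
t 1.98 grasp [343.4  97.5 249.4] xaxis [-0.001 -0.    -1.   ] jaw yaw -13.2 F [ 0.8 -0.3 -0.1] open 1.001
shift tool mm [ 99.3 244.2 319.6] turn deg [-0.2  0.   0. ]
[ 2.76681621e-01 -4.40326416e-02 -3.16610927e-01  1.29916055e+00
  2.20703841e-06  2.07864347e+00]
```

```bash
python3 -m handwheel '[[[0,34.9,45.7],[0,0,0],1],[[0,34.9,45.7],[0,0,0],1],[[0,34.9,45.7],[0,0,0],1],[[0,34.9,45.7],[0,0,0],1],[[0,34.9,45.7],[0,0,0],1]]'; python3 -m handwheel '[[[0,34.9,45.7],[0,0,0],1],[[0,34.8,45.4],[0,0,0],1],[[60,0,0],[0,0,0],1],[[39,0,0],[0,0,0],1],[[0,0,0],[0,0,0],1]]';  python3 -c "
from look import *
to(508,-269.5,26,-13)
snap('top','t1.png');snap('scene','s1.png')
t=cv2.imread('pics/t1.png');s=cv2.imread('pics/s1.png')
cv2.imwrite('pics/c1.png',np.hstack([cv2.resize(t[140:240,380:480],(400,400)),cv2.resize(s[210:330,320:440],(400,400))]))"
```

```text
time_s: 2.6
tool_pos: [0.4631, -0.166, 0.4043]
tool_rot: [1.374, 1.094, -1.374]
wrist_force: [1.2, 0.5, -0.5]
opening: 1.001
time_s: 3.22
tool_pos: [0.5087, -0.2679, 0.3015]
tool_rot: [1.372, 1.103, -1.379]
wrist_force: [-0.2, -0.6, -0.4]
opening: 1.002
t 3.23 grasp [ 507.4 -267.2  146.5] xaxis [-0.009  0.005 -1.   ] jaw yaw -13.0 F [-0.2 -0.6 -0.4] open 1.002
shift tool mm [120.5   0.8   2. ] turn deg [ 0.  -0.1  0.5]
```

View pics/c1.png

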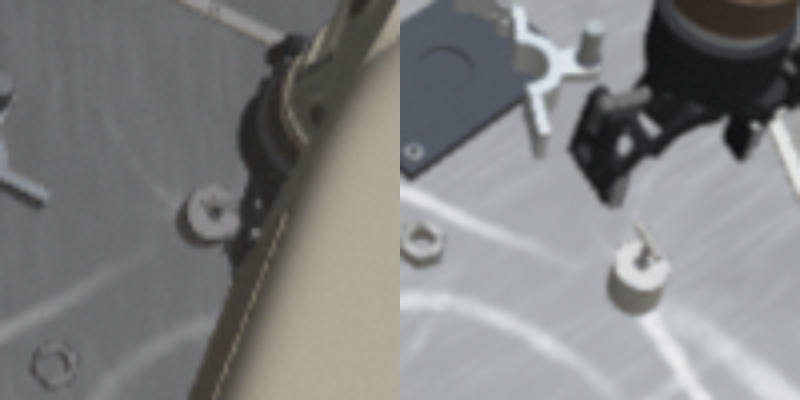

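```bash
python3 -m handwheel '[[[0,0,0],[0,0,0],1],[[0,0,0],[0,0,0],1]]';  python3 -c "
from look import *
to(508,-269.5,26,-13)"
```

```text
time_s: 3.58
tool_pos: [0.5109, -0.2686, 0.3078]
tool_rot: [1.374, 1.09, -1.371]
wrist_force: [0.3, -0.1, -0.1]
opening: 0.998
t 3.58 grasp [ 511.4 -268.9  152.8] xaxis [ 0.003 -0.002 -1.   ] jaw yaw -12.9 F [ 0.3 -0.1 -0.1] open 0.998
shift tool mm [126.8  -3.1   1.4] turn deg [ 0.1  0.1 -0.2]
```

```bash
python3 -m handwheel '[[[45,-3,1.4],[0,0,0],1],[[45,0,0],[0,0,0],1],[[20,0,0],[0,0,0],1],[[14,0,0],[0,0,0],1],[[0,0,0],[0,0,0],1]]';  python3 -m handwheel '[[[0,0,0],[0,0,0],1],[[0,0,0],[0,0,0],1]]';python3 -c "
from look import *
to(508,-269.5,26,-13)
snap('top','t2.png');snap('scene','s2.png')
t=cv2.imread('pics/t2.png');s=cv2.imread('pics/s2.png')
cv2.imwrite('pics/c2.png',np.hstack([cv2.resize(t[140:240,380:480],(400,400)),cv2.resize(s[240:340,340:440],(400,400))]))"
```

```text
time_s: 4.2
tool_pos: [0.5071, -0.2691, 0.1816]
tool_rot: [1.373, 1.094, -1.374]
wrist_force: [0.8, -0.3, 0.5]
opening: 0.998
time_s: 4.45
tool_pos: [0.5077, -0.2695, 0.183]
tool_rot: [1.374, 1.091, -1.372]
wrist_force: [-0.5, 0.3, -0.1]
opening: 0.999
t 4.45 grasp [ 508.  -269.7   28. ] xaxis [ 0.002 -0.001 -1.   ] jaw yaw -12.9 F [-0.5  0.3 -0.1] open 0.999
shift tool mm [ 2.   0.3 -0.1] turn deg [ 0.1  0.  -0.1]
```

View pics/c2.png

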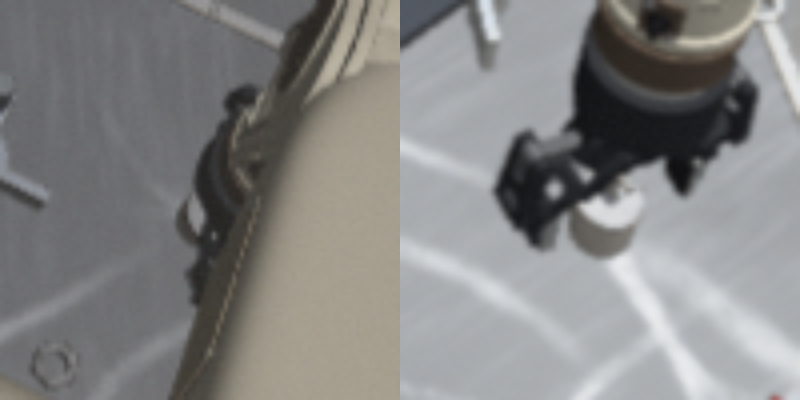

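```bash
python3 -m handwheel '[[[0,0,0],[0,0,0],-1],[[0,0,0],[0,0,0],-1],[[0,0,0],[0,0,0],-1],[[0,0,0],[0,0,0],-1],[[0,0,0],[0,0,0],-1]]';python3 -c "
from look import *
here()
snap('scene','s3.png')
s=cv2.imread('pics/s3.png')
cv2.imwrite('pics/c3.png',cv2.resize(s[240:340,340:440],(500,500)))"
```

```text
time_s: 5.18
tool_pos: [0.5073, -0.2693, 0.182]
tool_rot: [1.374, 1.093, -1.373]
wrist_force: [0.2, -0.2, 2.7]
opening: 0.431
t 5.17 grasp [ 507.4 -269.4   27. ] xaxis [ 0.001 -0.    -1.   ] jaw yaw -12.9 F [ 0.2 -0.2  2.7] open 0.431
```

View pics/c3.png

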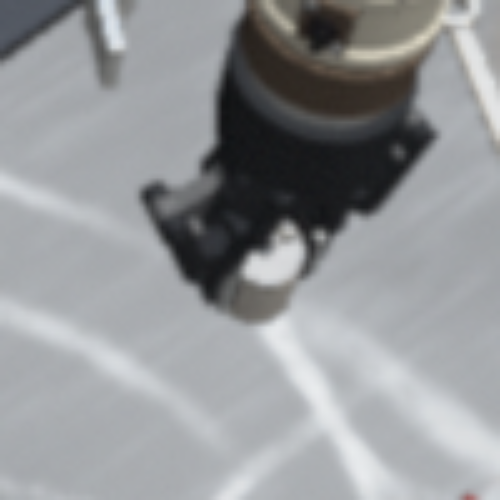

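```bash
python3 -m handwheel '[[[-25,0,0],[0,0,0],-1],[[-50,0,0],[0,0,0],-1],[[0,0,0],[10.4,0,0],-1],[[0,0,0],[10.4,0,0],-1],[[0,0,0],[10.4,0,0],-1]]';python3 -m handwheel '[[[0,0,0],[10.4,0,0],-1],[[0,0,0],[10.4,0,0],-1],[[0,0,0],[10,0,0],-1],[[0,0,0],[0,0,0],-1]]';python3 -c "
from look import *
to(516,-43.6,105,-75)
print(env.get_obs()['q'].round(2))"
```

```text
time_s: 5.85
tool_pos: [0.5063, -0.2688, 0.2553]
tool_rot: [1.753, 0.739, -1.757]
wrist_force: [0.1, -0.0, -3.8]
opening: 0.427
time_s: 6.35
tool_pos: [0.5064, -0.2689, 0.2553]
tool_rot: [2.078, 0.279, -2.083]
wrist_force: [0.2, -0.2, -3.2]
opening: 0.43
t 6.35 grasp [ 506.  -268.7  100.3] xaxis [-0.003  0.001 -1.   ] jaw yaw -74.8 F [ 0.2 -0.2 -3.2] open 0.43
shift tool mm [  -4.4 -214.9  -68.2] turn deg [0.2 0.1 0.1]
[-0.49  0.49 -0.04  1.05 -0.    2.39]
```

```bash
python3 -m handwheel '[[[-4,-30,-10],[0,0,0],-1],[[0,-55,-17],[0,0,0],-1],[[0,-55,-17],[0,0,0],-1],[[0,-50,-16],[0,0,0],-1],[[0,-25,-8],[0,0,0],-1]]';python3 -m handwheel '[[[0,0,0],[0,0,0],-1],[[0,0,0],[0,0,0],-1],[[0,0,0],[0,0,0],-1]]';python3 -c "
from look import *
to(516,-43.6,36,-75)
snap('scene','s4.png');snap('top','t4.png')
s=cv2.imread('pics/s4.png');t=cv2.imread('pics/t4.png')
cv2.imwrite('pics/c4.png',np.hstack([cv2.resize(t[140:240,300:400],(400,400)),cv2.resize(s[160:260,290:390],(400,400))]))"
```

```text
time_s: 6.98
tool_pos: [0.5162, -0.0413, 0.2601]
tool_rot: [2.076, 0.282, -2.079]
wrist_force: [1.3, -0.9, -3.4]
opening: 0.425
time_s: 7.35
tool_pos: [0.5167, -0.0449, 0.2605]
tool_rot: [2.081, 0.274, -2.082]
wrist_force: [0.4, 0.6, -3.6]
opening: 0.43
t 7.35 grasp [516.7 -45.  105.5] xaxis [-0. -0. -1.] jaw yaw -75.0 F [ 0.4  0.6 -3.6] open 0.43
shift tool mm [69.5 -1.5  0.3] turn deg [ 0.  0. -0.]
```

View pics/c4.png

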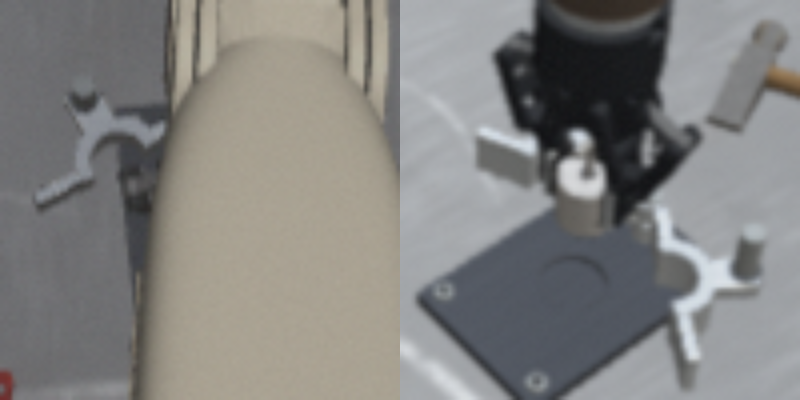

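```bash
python3 -m handwheel '[[[30,-1.5,0],[0,0,0],-1],[[20,0,0],[0,0,0],-1],[[8,0,0],[0,0,0],-1],[[0,0,0],[0,0,0],-1],[[0,0,0],[0,0,0],-1]]';python3 -c "
from look import *
to(516,-43.6,36,-75)
snap('scene','s5.png')
s=cv2.imread('pics/s5.png')
cv2.imwrite('pics/c5.png',cv2.resize(s[180:260,290:370],(640,600),interpolation=cv2.INTER_CUBIC))"
```

```text
time_s: 8.07
tool_pos: [0.517, -0.0427, 0.2036]
tool_rot: [2.083, 0.275, -2.079]
wrist_force: [0.1, -1.3, -4.2]
opening: 0.426
t 8.07 grasp [517.3 -42.7  48.6] xaxis [ 0.002 -0.    -1.   ] jaw yaw -74.9 F [ 0.1 -1.3 -4.2] open 0.426
shift tool mm [12.6  0.6  1.2] turn deg [ 0.1 -0.1 -0. ]
```

View pics/c5.png

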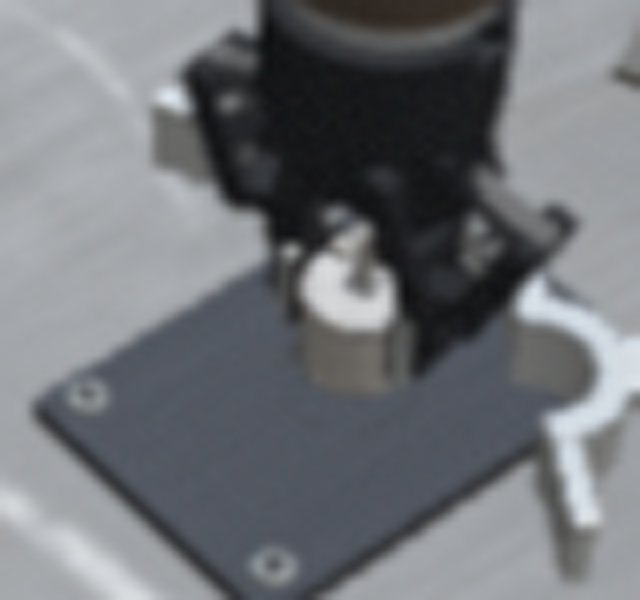

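```bash
python3 - <<'E'
from look import *
P=lambda U,V:(290+(U+.5)/8-.5,180+(V+.5)/7.5-.5)
print('top face ctr',ray('scene',[P(349,291)],.0586)*1000,'stem base',ray('scene',[P(359,288)],.0586)*1000)
# predicted pixels if plug axis at grasp point
th=np.linspace(0,2*np.pi,40)
for z in(.0586,.0216):
    p=proj('scene',np.c_[.5173+.019*np.cos(th),-.0427+.019*np.sin(th),np.full(40,z)])
    U=(p[:,0]+.5-290)*8-.5;V=(p[:,1]+.5-180)*7.5-.5; print(z,'U',U.min(),U.max(),'V',V.min(),V.max())
th=np.linspace(0,2*np.pi,40)
p=proj('scene',np.c_[.516+.022*np.cos(th),-.0436+.022*np.sin(th),np.full(40,.012)])
print('pocket pred',p.min(0),p.max(0))
E
python3 -c "
import cv2;s=cv2.imread('pics/scene0.png');cv2.imwrite('pics/c5b.png',cv2.resize(s[180:260,290:370],(640,600),interpolation=cv2.INTER_CUBIC))"
```

```text
top face ctr [[514.58560251 -42.97967277]] stem base [[517.99741582 -43.75077774]]
0.0586 U 295.5171838697638 415.1263497005998 V 244.3881056210701 330.5022106453625
0.0216 U 290.73584142350137 407.1733992174554 V 313.13359647914876 398.68982951811523
pocket pred [324.42380273 223.1744771 ] [341.17846937 236.38589167]
```

View pics/c5b.png

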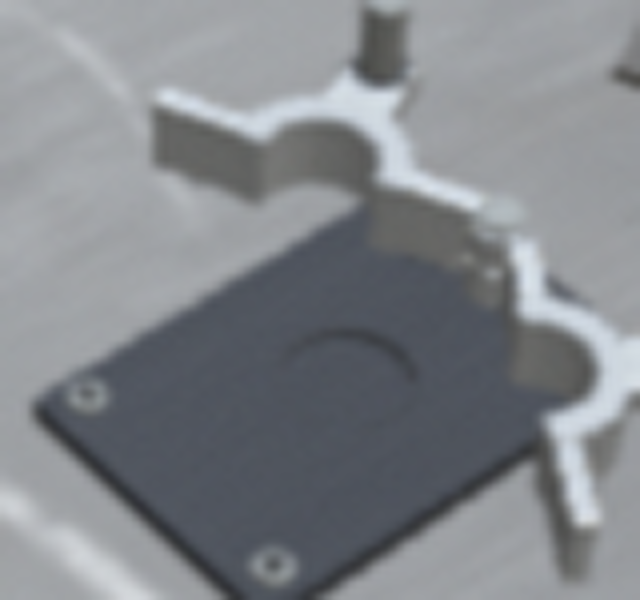

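```bash
python3 -m handwheel '[[[4,0.5,0.5],[0,0,0],-1],[[4,0,0],[0,0,0],-1],[[3,0,0],[0,0,0],-1],[[0,0,0],[0,0,0],-1],[[0,0,0],[0,0,0],-1]]';python3 -c "
from look import *
to(516.5,-43.4,35,-75)"
```

```text
time_s: 8.75
tool_pos: [0.5161, -0.0431, 0.1917]
tool_rot: [2.081, 0.275, -2.081]
wrist_force: [0.5, -0.1, -3.9]
opening: 0.429
t 8.75 grasp [516.1 -43.1  36.7] xaxis [-0.  0. -1.] jaw yaw -74.9 F [ 0.5 -0.1 -3.9] open 0.429
shift tool mm [ 1.7  0.4 -0.3] turn deg [0.1 0.  0. ]
```

```bash
python3 -m handwheel '[[[1.5,0,0],[0,0,0],-1],[[1,0,0],[0,0,0],-1],[[0,0,0],[0,0,0],-1],[[0,0,0],[0,0,0],-1]]';python3 -c "
from look import *
to(516.5,-43.4,35,-75)"
```

```text
time_s: 9.25
tool_pos: [0.5161, -0.0431, 0.19]
tool_rot: [2.082, 0.275, -2.08]
wrist_force: [-3.2, 0.9, 6.4]
opening: 0.428
t 9.25 grasp [516.2 -43.1  35. ] xaxis [ 0.001  0.    -1.   ] jaw yaw -74.9 F [-3.2  0.9  6.4] open 0.428
shift tool mm [-0.   0.4 -0.3] turn deg [ 0.1 -0.  -0. ]
```

```bash
python3 -m handwheel '[[[0,0,0],[0,0,0],0.3],[[0,0,0],[0,0,0],0.3],[[0,0,0],[0,0,0],0.3],[[0,0,0],[0,0,0],0.3]]';python3 -c "
from look import *
here()
snap('scene','s6.png')
s=cv2.imread('pics/s6.png')
cv2.imwrite('pics/c6.png',cv2.resize(s[180:260,290:370],(640,600),interpolation=cv2.INTER_CUBIC))"
```

```text
time_s: 9.75
tool_pos: [0.5162, -0.0431, 0.1891]
tool_rot: [2.081, 0.275, -2.081]
wrist_force: [-0.4, 0.6, -0.7]
opening: 0.652
t 9.75 grasp [516.2 -43.1  34.1] xaxis [ 0. -0. -1.] jaw yaw -74.9 F [-0.4  0.6 -0.7] open 0.652
```

View pics/c6.png

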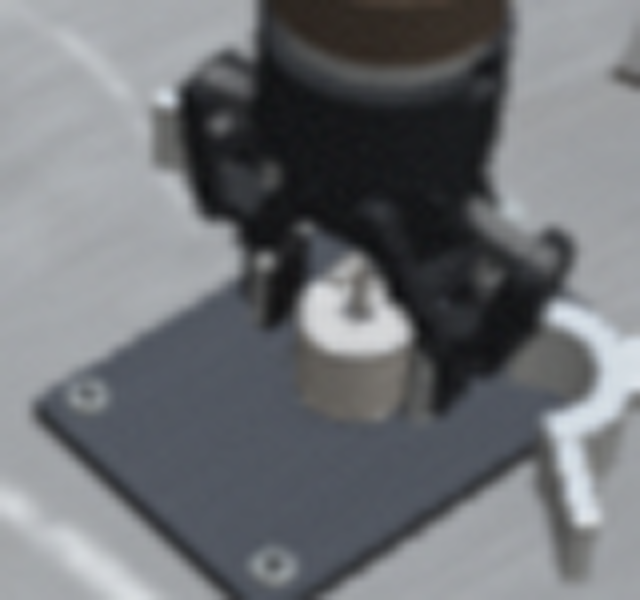

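```bash
python3 -m handwheel '[[[-20,0,0],[0,0,0],0.3],[[-50,0,0],[0,0,0],0.3],[[-40,0,0],[0,0,0],0.3],[[0,0,0],[-10.4,0,0],0.3],[[0,0,0],[-10.4,0,0],0.3]]';python3 -m handwheel '[[[0,0,0],[-10.4,0,0],0.3],[[0,0,0],[-10.4,0,0],0.3],[[0,0,0],[-10.4,0,0],0.3],[[0,0,0],[-10.4,0,0],0.3],[[0,0,0],[-10.4,0,0],0.3]]';python3 -m handwheel '[[[0,0,0],[-9.7,0,0],0.3],[[0,0,0],[0,0,0],0.3]]';python3 -c "
from look import *
to(591.4,-116.7,115,7.5)
snap('scene','s7.png')
s=cv2.imread('pics/s7.png')
cv2.imwrite('pics/c7.png',cv2.resize(s[170:270,290:400],(770,600*100*11//110//10),interpolation=cv2.INTER_CUBIC))"
```

```text
time_s: 10.42
tool_pos: [0.5163, -0.0431, 0.3001]
tool_rot: [1.861, 0.607, -1.857]
wrist_force: [0.3, 0.3, -0.3]
opening: 0.648
time_s: 11.05
tool_pos: [0.516, -0.0431, 0.2991]
tool_rot: [1.232, 1.194, -1.232]
wrist_force: [-0.1, -0.3, 0.2]
opening: 0.649
time_s: 11.3
tool_pos: [0.516, -0.0431, 0.2991]
tool_rot: [1.113, 1.268, -1.113]
wrist_force: [-0.2, -0.3, -0.9]
opening: 0.651
t 11.3 grasp [516.  -43.1 144.1] xaxis [-0.  0. -1.] jaw yaw 7.5 F [-0.2 -0.3 -0.9] open 0.651
shift tool mm [29.1 65.2 82.8] turn deg [-0. -0.  0.]
```

View pics/c7.png

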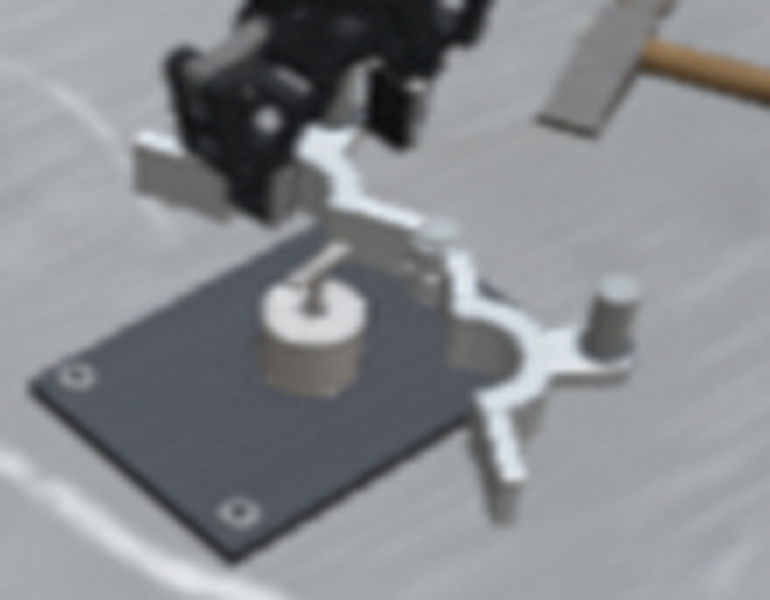

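The plug stands in the pocket, clear of the fingers. The right post's top is at about (377.7,217.8) in the scene picture.

Run:
```python
from look import *
print(ray('scene',[(377.7,217.9)],.086)*1000, tri((300+318.5/4-.5,155+22.5/4-.5),(377.7,217.9))*1000)
```

```text
[[ 589.901508   -121.64069109]] [ 593.60814548 -117.90414158   79.59433969]
```

```bash
python3 -m handwheel '[[[0,20,28.5],[0,0,0],0.3],[[0,24.4,30],[0,0,0],0.3],[[0,20,27],[0,0,0],0.3],[[30,0,0],[0,0,0],0.3],[[0,0,0],[0,0,0],0.3]]';python3 -m handwheel '[[[0,0,0],[0,0,0],0.3],[[0,0,0],[0,0,0],0.3]]';python3 -c "
from look import *
to(591,-119.5,73,7.5)
snap('scene','s8.png')
s=cv2.imread('pics/s8.png')
cv2.imwrite('pics/c8.png',cv2.resize(s[150:270,290:410],(600,600),interpolation=cv2.INTER_CUBIC))"
```

```text
time_s: 11.98
tool_pos: [0.59, -0.1195, 0.2664]
tool_rot: [1.111, 1.273, -1.117]
wrist_force: [-0.4, -0.1, -0.2]
opening: 0.651
time_s: 12.22
tool_pos: [0.5915, -0.1191, 0.2706]
tool_rot: [1.112, 1.267, -1.11]
wrist_force: [-0.5, 1.0, 1.0]
opening: 0.65
t 12.22 grasp [ 591.8 -119.2  115.6] xaxis [ 0.002 -0.    -1.   ] jaw yaw 7.6 F [-0.5  1.   1. ] open 0.65
shift tool mm [42.6 -0.6  0.3] turn deg [ 0.1  0.  -0.1]
```

View pics/c8.png

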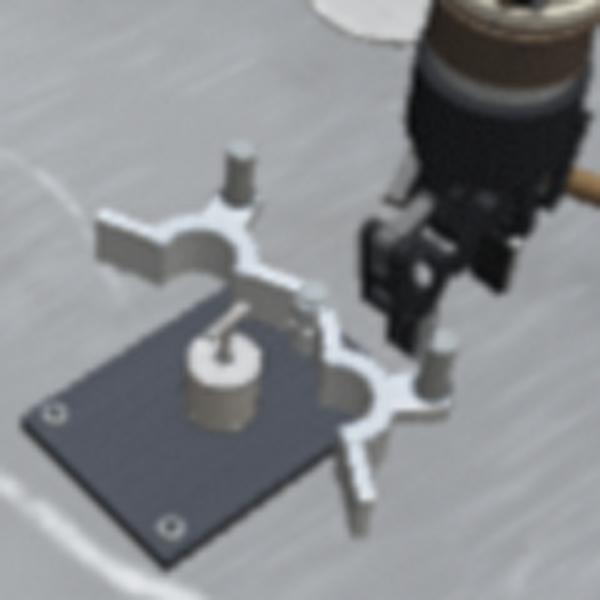

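```bash
python3 -m handwheel '[[[20,0,0],[0,0,0],0.3],[[15,0,0],[0,0,0],0.3],[[7,0,0],[0,0,0],0.3],[[0,0,0],[0,0,0],0.3],[[0,0,0],[0,0,0],-0.4]]';python3 -m handwheel '[[[0,0,0],[0,0,0],-0.4],[[0,0,0],[0,0,0],-0.4]]';python3 -c "
from look import *
to(591,-119.5,73,7.5)
snap('scene','s9.png')
s=cv2.imread('pics/s9.png')
cv2.imwrite('pics/c9.png',cv2.resize(s[150:270,290:410],(600,600),interpolation=cv2.INTER_CUBIC))"
```

```text
time_s: 12.9
tool_pos: [0.5915, -0.1194, 0.2278]
tool_rot: [1.112, 1.268, -1.111]
wrist_force: [0.3, -0.8, 0.2]
opening: 0.45
time_s: 13.15
tool_pos: [0.5914, -0.1194, 0.2277]
tool_rot: [1.112, 1.268, -1.111]
wrist_force: [0.4, 0.5, 0.3]
opening: 0.302
t 13.15 grasp [ 591.5 -119.4   72.7] xaxis [ 0.001 -0.    -1.   ] jaw yaw 7.6 F [0.4 0.5 0.3] open 0.302
shift tool mm [-0.3 -0.4  0.1] turn deg [ 0.1  0.  -0. ]
```

View pics/c9.png

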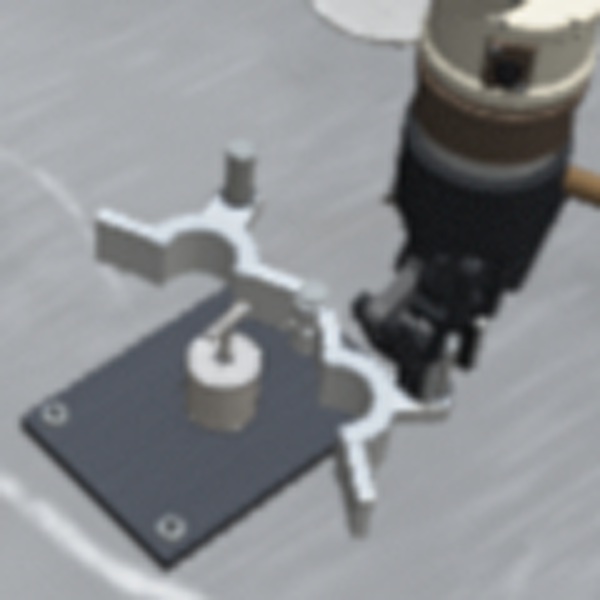

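```bash
python3 -m handwheel '[[[0,-13.1,-1.1],[9.3,0,0],-0.4],[[0,-13.1,-1.1],[9.3,0,0],-0.4],[[0,-13.1,-1.1],[9.3,0,0],-0.4],[[0,-13.1,-1.1],[9.3,0,0],-0.4],[[0,-13.1,-1.1],[9.3,0,0],-0.4]]';python3 -c "
from look import *
to(519.8,-93.4,73,-48.4)"
```

```text
time_s: 13.82
tool_pos: [0.5297, -0.1024, 0.2278]
tool_rot: [1.694, 0.8, -1.692]
wrist_force: [1.1, -1.6, 0.1]
opening: 0.304
t 13.82 grasp [ 530.  -102.6   72.8] xaxis [ 0.002 -0.002 -1.   ] jaw yaw -39.3 F [ 1.1 -1.6  0.1] open 0.304
shift tool mm [ -0.3 -13.4  -0.7] turn deg [ 9.1 -0.  -0.1]
```

```bash
python3 -m handwheel '[[[0,-13.1,-0.9],[9.1,0,0],-0.4],[[0,-2,0],[0,0,0],-0.4],[[0,0,0],[0,0,0],-0.4]]';python3 -c "
from look import *
to(519.8,-93.4,73,-48.4)"
python3 -m handwheel '[[[0,-2,0],[0,0,0],-0.4],[[0,0,0],[0,0,0],-0.4]]'
```

```text
time_s: 14.2
tool_pos: [0.5189, -0.0915, 0.2274]
tool_rot: [1.794, 0.69, -1.792]
wrist_force: [-0.1, -0.4, -0.3]
opening: 0.301
t 14.2 grasp [518.9 -91.4  72.4] xaxis [ 0.001  0.    -1.   ] jaw yaw -47.9 F [-0.1 -0.4 -0.3] open 0.301
shift tool mm [-0.6  2.1  0.6] turn deg [ 0.5 -0.  -0. ]
time_s: 14.45
tool_pos: [0.5177, -0.0902, 0.2273]
tool_rot: [1.794, 0.688, -1.794]
wrist_force: [1.1, -2.0, 0.6]
opening: 0.298
```

```bash
python3 -m handwheel '[[[0,-1.5,0],[0,0,0],-0.4],[[0,0,0],[0,0,0],-0.4]]';python3 -m handwheel '[[[0,-1.5,0],[0,0,0],-0.4],[[0,0,0],[0,0,0],-0.4]]';python3 -c "
from look import *
to(519.8,-93.4,73,-48.4)
snap('scene','s10.png')
s=cv2.imread('pics/s10.png')
cv2.imwrite('pics/c10.png',cv2.resize(s[150:270,280:400],(600,600),interpolation=cv2.INTER_CUBIC))"
```

```text
time_s: 14.7
tool_pos: [0.5164, -0.0889, 0.2273]
tool_rot: [1.794, 0.688, -1.794]
wrist_force: [0.0, -2.2, 1.8]
opening: 0.3
time_s: 14.95
tool_pos: [0.5157, -0.0882, 0.2273]
tool_rot: [1.795, 0.686, -1.794]
wrist_force: [2.1, -4.1, -1.0]
opening: 0.293
t 14.95 grasp [515.8 -88.4  72.3] xaxis [ 0.001 -0.001 -1.   ] jaw yaw -48.0 F [ 2.1 -4.1 -1. ] open 0.293
shift tool mm [-0.7  6.7  0.4] turn deg [ 0.4  0.  -0.1]
```

View pics/c10.png

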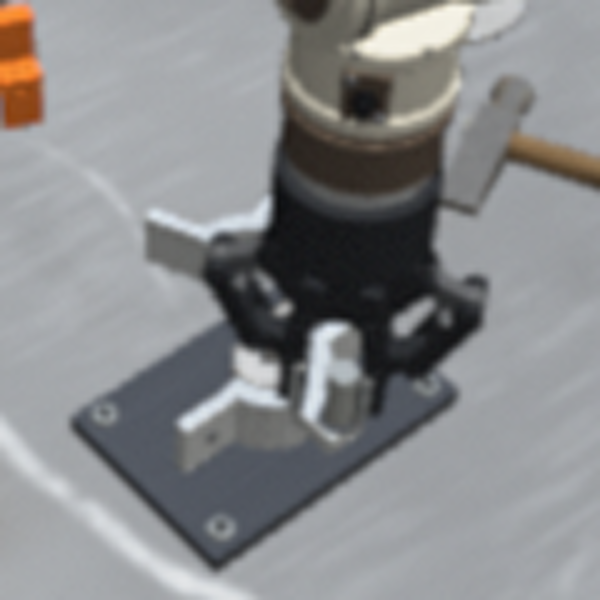

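```bash
python3 -m handwheel '[[[0,-2,0],[0,0,0],-0.4],[[0,0,0],[0,0,0],-0.4]]';python3 -m handwheel '[[[0,-2,0],[0,0,0],-0.4],[[0,0,0],[0,0,0],-0.4]]';python3 -c "
from look import *
here()"
```

```text
time_s: 15.25
tool_pos: [0.5152, -0.0876, 0.2273]
tool_rot: [1.795, 0.682, -1.792]
wrist_force: [5.8, -8.1, -4.1]
opening: 0.3
time_s: 15.5
tool_pos: [0.5148, -0.087, 0.2273]
tool_rot: [1.796, 0.677, -1.79]
wrist_force: [8.9, -12.7, -8.0]
opening: 0.303
t 15.5 grasp [515.7 -88.1  72.3] xaxis [ 0.006 -0.007 -1.   ] jaw yaw -48.1 F [  8.9 -12.7  -8. ] open 0.303
```

```bash
python3 -m handwheel '[[[0,8,0],[0,0,0],-0.4],[[0,0,0],[0,0,0],-0.4],[[0,0,0],[0,0,0],-0.1],[[-30,0,0],[0,0,0],-0.1],[[-40,0,0],[0,0,0],-0.1]]';python3 -m handwheel '[[[0,0,0],[-10,0,0],0.3],[[0,0,0],[-10,0,0],0.3],[[0,0,0],[-10,0,0],0.3],[[0,0,0],[-10,0,0],0.3],[[0,0,0],[0,0,0],0.3]]';python3 -c "
from look import *
to(593.3,43.5,115,-8)
for n in('scene','top'):snap(n,n+'11.png')
s=cv2.imread('pics/scene11.png');t=cv2.imread('pics/top11.png')
cv2.imwrite('pics/c11.png',np.hstack([cv2.resize(t[130:230,290:390],(400,400)),cv2.resize(s[150:270,280:400],(400,400),interpolation=cv2.INTER_CUBIC)]))"
```

```text
time_s: 16.12
tool_pos: [0.517, -0.0901, 0.2967]
tool_rot: [1.792, 0.692, -1.798]
wrist_force: [0.1, -0.5, -0.2]
opening: 0.448
time_s: 16.75
tool_pos: [0.5176, -0.0902, 0.2971]
tool_rot: [1.313, 1.14, -1.313]
wrist_force: [0.9, -0.0, 0.2]
opening: 0.651
t 16.75 grasp [517.5 -90.1 142.1] xaxis [-0.001  0.001 -1.   ] jaw yaw -8.1 F [ 0.9 -0.   0.2] open 0.651
shift tool mm [  27.2   56.1 -143.1] turn deg [-0.1 -0.   0. ]
```

View pics/c11.png

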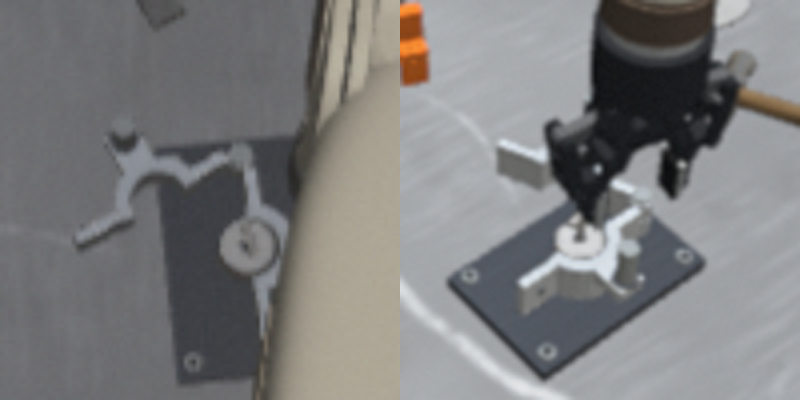

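```bash
python3 -m handwheel '[[[0,14,-36],[0,0,0],0.3],[[0,18,-46],[0,0,0],0.3],[[0,16,-41],[0,0,0],0.3],[[0,8,-20],[0,0,0],0.3],[[0,0,0],[0,0,0],0.3]]';python3 -m handwheel '[[[25,0,0],[0,0,0],0.3],[[0,0,0],[0,0,0],0.3],[[0,0,0],[0,0,0],0.3]]';python3 -c "
from look import *
to(593.3,43.5,73,-8)
for n in('scene','top'):snap(n,n+'12.png')
s=cv2.imread('pics/scene12.png');t=cv2.imread('pics/top12.png')
cv2.imwrite('pics/c12.png',np.hstack([cv2.resize(t[130:230,290:390],(400,400)),cv2.resize(s[150:270,280:400],(400,400),interpolation=cv2.INTER_CUBIC)]))"
```

```text
time_s: 17.48
tool_pos: [0.5937, 0.0442, 0.2968]
tool_rot: [1.31, 1.14, -1.311]
wrist_force: [0.6, -0.9, -0.1]
opening: 0.644
time_s: 17.85
tool_pos: [0.5932, 0.0421, 0.2727]
tool_rot: [1.313, 1.139, -1.313]
wrist_force: [-0.2, -0.1, 0.0]
opening: 0.648
t 17.85 grasp [593.2  42.  117.7] xaxis [-0. -0. -1.] jaw yaw -8.1 F [-0.2 -0.1  0. ] open 0.648
shift tool mm [44.7 -0.1 -1.5] turn deg [-0.1  0.   0. ]
```

View pics/c12.png

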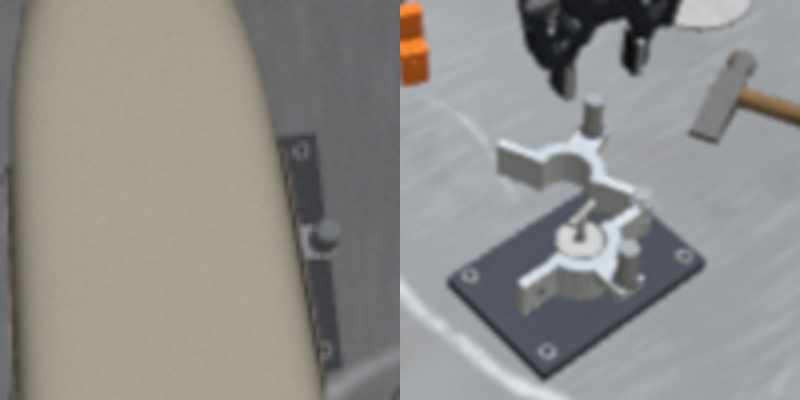

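```bash
python3 -m handwheel '[[[20,0,-1.5],[0,0,0],0.3],[[17,0,0],[0,0,0],0.3],[[7,0,0],[0,0,0],0.3],[[0,0,0],[0,0,0],0.3],[[0,0,0],[0,0,0],-0.4]]';python3 -m handwheel '[[[0,0,0],[0,0,0],-0.4],[[0,0,0],[0,0,0],-0.4]]';python3 -c "
from look import *
to(593.3,43.5,73,-8)
for n in('scene',):snap(n,n+'13.png')
s=cv2.imread('pics/scene13.png')
cv2.imwrite('pics/c13.png',cv2.resize(s[150:230,300:380],(600,600),interpolation=cv2.INTER_CUBIC))"
```

```text
time_s: 18.58
tool_pos: [0.594, 0.0445, 0.2288]
tool_rot: [1.312, 1.139, -1.311]
wrist_force: [0.2, -1.0, -0.2]
opening: 0.453
time_s: 18.82
tool_pos: [0.5938, 0.0446, 0.2287]
tool_rot: [1.312, 1.139, -1.311]
wrist_force: [-0.1, -0.6, 0.9]
opening: 0.298
t 18.82 grasp [593.9  44.6  73.7] xaxis [ 0.001  0.    -1.   ] jaw yaw -8.0 F [-0.1 -0.6  0.9] open 0.298
shift tool mm [ 0.7 -0.3  1.1] turn deg [-0.  -0.  -0.1]
```

View pics/c13.png

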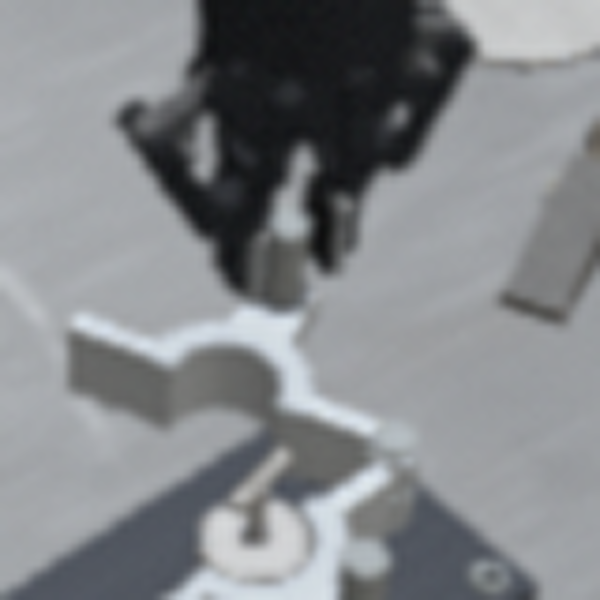

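```bash
python3 -m handwheel '[[[0,-13.2,1.1],[-9.3,0,0],-0.4],[[0,-13.2,1.1],[-9.3,0,0],-0.4],[[0,-13.2,1.1],[-9.3,0,0],-0.4],[[0,-13.2,1.1],[-9.3,0,0],-0.4],[[0,-13.2,1.1],[-9.3,0,0],-0.4]]';python3 -c "
from look import *
to(512.8,6.4,73,56.4)"
```

```text
time_s: 19.5
tool_pos: [0.5315, 0.0279, 0.2288]
tool_rot: [0.699, 1.455, -0.695]
wrist_force: [0.3, 2.5, -0.4]
opening: 0.302
t 19.5 grasp [531.8  28.2  73.8] xaxis [ 0.002  0.002 -1.   ] jaw yaw 38.8 F [ 0.3  2.5 -0.4] open 0.302
shift tool mm [  0.7 -28.1   5. ] turn deg [-17.6   0.   -0.1]
```

```bash
python3 -m handwheel '[[[0,-14,1.3],[-8.8,0,0],-0.4],[[0,-14,1.3],[-8.8,0,0],-0.4],[[0,-2,0],[0,0,0],-0.4],[[0,0,0],[0,0,0],-0.4]]';python3 -m handwheel '[[[0,-2,0],[0,0,0],-0.4],[[0,0,0],[0,0,0],-0.4]]';python3 -c "
from look import *
to(512.8,6.4,73,56.4)"
```

```text
time_s: 20.0
tool_pos: [0.5119, 0.0049, 0.2284]
tool_rot: [0.466, 1.519, -0.466]
wrist_force: [0.6, -0.4, -0.0]
opening: 0.3
time_s: 20.25
tool_pos: [0.5109, 0.0035, 0.2284]
tool_rot: [0.465, 1.52, -0.464]
wrist_force: [0.1, 1.6, 0.0]
opening: 0.299
t 20.25 grasp [511.    3.6  73.4] xaxis [ 0.001  0.    -1.   ] jaw yaw 56.1 F [0.1 1.6 0. ] open 0.299
shift tool mm [ 0.4  3.5 -0. ] turn deg [-0.3  0.  -0. ]
```

```bash
python3 -m handwheel '[[[0,-2,0],[0,0,0],-0.4],[[0,0,0],[0,0,0],-0.4]]';python3 -m handwheel '[[[0,-2,0],[0,0,0],-0.4],[[0,0,0],[0,0,0],-0.4]]';python3 -m handwheel '[[[0,-2,0],[0,0,0],-0.4],[[0,0,0],[0,0,0],-0.4]]';python3 -c "
from look import *
to(512.8,6.4,73,56.4)"
```

```text
time_s: 20.5
tool_pos: [0.5095, 0.0017, 0.2283]
tool_rot: [0.464, 1.52, -0.464]
wrist_force: [0.8, 1.9, 1.0]
opening: 0.301
time_s: 20.75
tool_pos: [0.5086, 0.0005, 0.2283]
tool_rot: [0.465, 1.52, -0.461]
wrist_force: [2.5, 4.2, -0.5]
opening: 0.299
time_s: 21.0
tool_pos: [0.5083, -0.0001, 0.2283]
tool_rot: [0.468, 1.519, -0.457]
wrist_force: [4.6, 9.8, -3.5]
opening: 0.302
t 21.0 grasp [508.8   0.7  73.3] xaxis [ 0.003  0.006 -1.   ] jaw yaw 56.2 F [ 4.6  9.8 -3.5] open 0.302
shift tool mm [0.4 8.  0.1] turn deg [-0.2 -0.  -0.4]
```

```bash
python3 -m handwheel '[[[0,-2,0],[0,0,0],-0.4],[[0,0,0],[0,0,0],-0.4],[[0,8,0],[0,0,0],-0.4],[[0,0,0],[0,0,0],-0.2]]';python3 -m handwheel '[[[0,0,0],[0,0,0],-0.2],[[-30,0,0],[0,0,0],-0.2],[[-40,0,0],[0,0,0],0],[[0,10,-50],[0,0,0],0],[[0,10,-50],[0,0,0],0]]';python3 -c "
from look import *
here()
for n in('scene','top'):snap(n,n+'14.png')
s=cv2.imread('pics/scene14.png');t=cv2.imread('pics/top14.png')
cv2.imwrite('pics/c14.png',np.hstack([cv2.resize(t[150:230,310:390],(400,400)),cv2.resize(s[180:260,290:370],(400,400),interpolation=cv2.INTER_CUBIC)]))"
```

```text
time_s: 21.5
tool_pos: [0.5103, 0.0032, 0.2279]
tool_rot: [0.462, 1.521, -0.465]
wrist_force: [-0.1, -0.7, -0.0]
opening: 0.399
time_s: 22.12
tool_pos: [0.438, 0.0756, 0.2988]
tool_rot: [0.466, 1.519, -0.466]
wrist_force: [-0.0, 1.2, -0.5]
opening: 0.505
t 22.12 grasp [438.2  75.5 143.8] xaxis [ 0.001 -0.    -1.   ] jaw yaw 55.9 F [-0.   1.2 -0.5] open 0.505
```

View pics/c14.png

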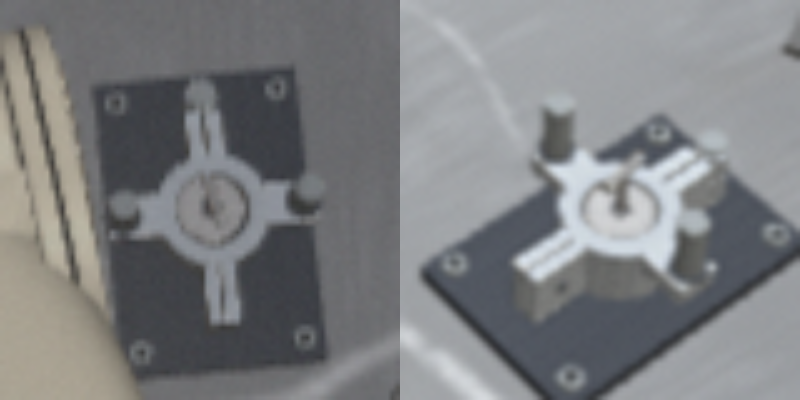

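```bash
python3 - <<'E'
from look import *
P=lambda UV,o:[(o[0]+(u+.5)/5-.5,o[1]+(v+.5)/5-.5) for u,v in UV]
t=ray('top',P([(116,103),(277,87),(141,352),(305,337)],(310,150)),.012)*1000
s=ray('scene',P([(658-400,131),(777-400,232),(455-400,262),(570-400,376)],(290,180)),.012)*1000
for q in(t,s):
    print(q.round(1).tolist(),'mean',q.mean(0).round(1)); a=q[0]+q[1]-q[2]-q[3]; print('yaw',np.degrees(np.arctan2(a[1],a[0])))
e=ray('top',P([(223,322),(219,268)],(310,150)),.0485)*1000; print('ear seam front,back top',e)
e=ray('scene',P([(527-400,268),(575-400,238)],(290,180)),.0485)*1000; print('ear seam scene',e)
e=ray('top',P([(125,201),(305,185)],(310,150)),.086)*1000; print('posts',e,e.mean(0))
E
python3 - <<'E'
import cv2,numpy as np
t=cv2.imread('pics/top14.png');s=cv2.imread('pics/scene14.png')
a=cv2.resize(t[195:219,222:262],(400*2//2,240),interpolation=cv2.INTER_CUBIC)
c=[cv2.resize(t[196:232,335:371],(400,400),interpolation=cv2.INTER_CUBIC),cv2.resize(s[216:252,308:344],(400,400),interpolation=cv2.INTER_CUBIC)]
cv2.imwrite('pics/c14b.png',np.hstack(c))
E
```

```text
[[583.7, 7.6], [591.0, -84.9], [440.0, -2.8], [446.4, -95.1]] mean [515.3 -43.8]
yaw 4.080856874230426
[[586.4, 9.5], [593.6, -82.7], [442.6, -1.6], [448.9, -93.2]] mean [517.9 -42. ]
yaw 4.2822091154120345
ear seam front,back top [[450.99619998 -46.85610043]
 [480.90954516 -45.67755218]]
ear seam scene [[453.81339152 -48.68819386]
 [484.75653318 -47.13671182]]
posts [[512.33539429   5.88574827]
 [518.90143143 -90.71062839]] [515.61841286 -42.41244006]
```

View pics/c14b.png

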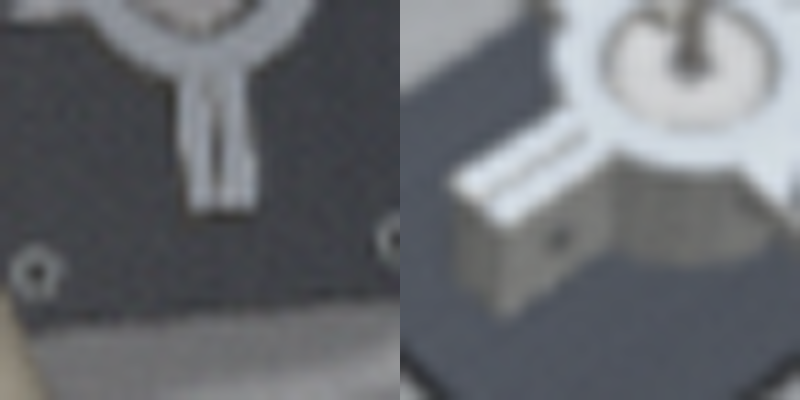

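Both halves meet edge to edge round the plug: the seam is a thin line and the ears together are about 18 mm wide in the top crop, near (355,210). The yoke comes next.

```bash
python3 -m handwheel '[[[0,0,0],[-9.3,0,0],1],[[0,0,0],[-9.3,0,0],1],[[0,0,0],[-9.3,0,0],1],[[0,0,0],[-9.3,0,0],1],[[0,0,0],[0,0,0],1]]';python3 -c "
from look import *
to(458,270.5,120,93)"
```

```text
time_s: 22.85
tool_pos: [0.4389, 0.075, 0.2982]
tool_rot: [-0.043, 1.57, 0.042]
wrist_force: [-0.2, -0.2, 0.5]
opening: 1.0
t 22.85 grasp [438.9  74.9 143.2] xaxis [-0.    -0.001 -1.   ] jaw yaw 93.1 F [-0.2 -0.2  0.5] open 1.0
shift tool mm [ 23.  194.2  29.7] turn deg [ 0.1 -0.   0. ]
```

```bash
python3 -m handwheel '[[[0,35,6],[0,0,0],1],[[0,55,8],[0,0,0],1],[[0,55,8],[0,0,0],1],[[0,35,5],[0,0,0],1],[[0,14,2.5],[0,0,0],1]]';python3 -m handwheel '[[[0,0,0],[0,0,0],1],[[0,0,0],[0,0,0],1],[[0,0,0],[0,0,0],1]]';python3 -c "
from look import *
to(458,270.5,60,93)
for n in('scene','top'):snap(n,n+'15.png')
s=cv2.imread('pics/scene15.png');t=cv2.imread('pics/top15.png')
cv2.imwrite('pics/c15.png',np.hstack([cv2.resize(t[160:260,200:300],(400,400)),cv2.resize(s[90:210,200:320],(400,400),interpolation=cv2.INTER_CUBIC)]))"
```

```text
time_s: 23.48
tool_pos: [0.4573, 0.2726, 0.2979]
tool_rot: [-0.045, 1.57, 0.044]
wrist_force: [-0.0, 0.2, 0.1]
opening: 0.999
time_s: 23.85
tool_pos: [0.4571, 0.2698, 0.2983]
tool_rot: [-0.043, 1.571, 0.043]
wrist_force: [0.6, -0.4, -0.8]
opening: 1.002
t 23.85 grasp [457.1 269.7 143.3] xaxis [-0. -0. -1.] jaw yaw 93.1 F [ 0.6 -0.4 -0.8] open 1.002
shift tool mm [83.3  0.7  0.9] turn deg [ 0.1 -0.   0. ]
```

View pics/c15.png

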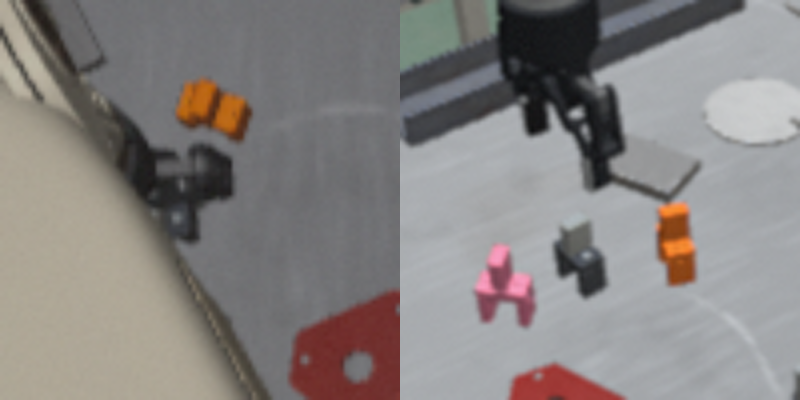

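```bash
python3 -m handwheel '[[[35,0.5,1],[0,0,0],1],[[30,0,0],[0,0,0],1],[[12,0,0],[0,0,0],1],[[4,0,0],[0,0,0],1],[[0,0,0],[0,0,0],1]]';python3 -c "
from look import *
to(458,270.5,62,93)
for n in('scene',):snap(n,n+'16.png')
s=cv2.imread('pics/scene16.png')
cv2.imwrite('pics/c16.png',cv2.resize(s[120:200,215:295],(600,600),interpolation=cv2.INTER_CUBIC))"
```

```text
time_s: 24.58
tool_pos: [0.4584, 0.2717, 0.2179]
tool_rot: [-0.044, 1.569, 0.045]
wrist_force: [0.4, 0.2, -0.5]
opening: 1.001
t 24.57 grasp [458.6 271.8  62.9] xaxis [ 0.001  0.001 -1.   ] jaw yaw 93.3 F [ 0.4  0.2 -0.5] open 1.001
shift tool mm [ 0.9 -1.2 -0.5] turn deg [ 0.3  0.1 -0. ]
```

View pics/c16.png

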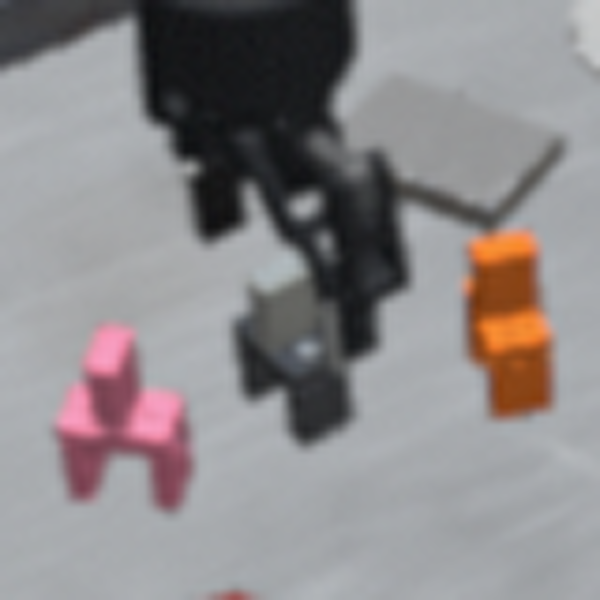

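```bash
python3 -m handwheel '[[[0,0,0],[0,0,0],-1],[[0,0,0],[0,0,0],-1],[[0,0,0],[0,0,0],-1],[[0,0,0],[0,0,0],-1],[[0,0,0],[0,0,0],-1]]';python3 -m handwheel '[[[0,0,0],[0,0,0],-1],[[0,0,0],[0,0,0],-1]]';python3 -c "
from look import *
here()
for n in('scene',):snap(n,n+'17.png')
s=cv2.imread('pics/scene17.png')
cv2.imwrite('pics/c17.png',cv2.resize(s[120:200,215:295],(600,600),interpolation=cv2.INTER_CUBIC))"
```

```text
time_s: 25.25
tool_pos: [0.458, 0.2715, 0.2173]
tool_rot: [-0.045, 1.57, 0.045]
wrist_force: [0.4, -1.0, 1.1]
opening: 0.151
time_s: 25.5
tool_pos: [0.458, 0.2715, 0.2173]
tool_rot: [-0.045, 1.57, 0.045]
wrist_force: [-0.2, -0.9, 1.9]
opening: 0.152
t 25.5 grasp [458.  271.5  62.3] xaxis [-0. -0. -1.] jaw yaw 93.3 F [-0.2 -0.9  1.9] open 0.152
```

View pics/c17.png

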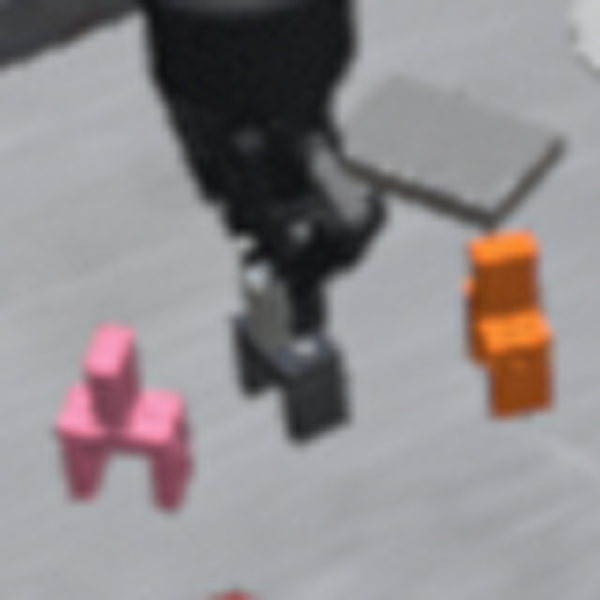

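```bash
python3 -m handwheel '[[[-20,0,0],[0,0,0],-1],[[-40,0,0],[0,0,0],-1],[[-12,0,0],[-0.8,0,0],-1],[[0,0,0],[0,0,0],-1]]';python3 -c "
from look import *
to(467.6,-46.9,132,94.1)
snap('scene','s18.png')
s=cv2.imread('pics/s18.png')
cv2.imwrite('pics/c18.png',cv2.resize(s[100:180,215:295],(600,600),interpolation=cv2.INTER_CUBIC))"
```

```text
time_s: 26.05
tool_pos: [0.4581, 0.2717, 0.2893]
tool_rot: [-0.056, 1.569, 0.056]
wrist_force: [-0.2, 0.2, -3.6]
opening: 0.156
t 26.05 grasp [458.3 271.8 134.3] xaxis [ 0.001  0.001 -1.   ] jaw yaw 94.1 F [-0.2  0.2 -3.6] open 0.156
shift tool mm [   2.1 -318.5  -13.3] turn deg [-0.   0.1 -0. ]
```

View pics/c18.png

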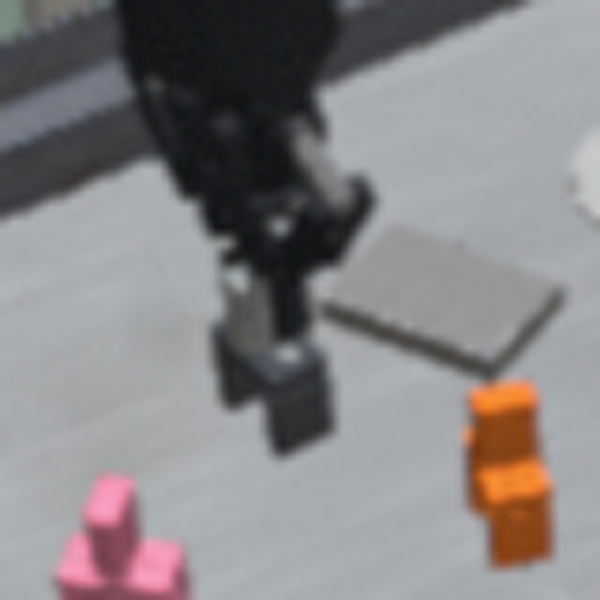

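```bash
python3 - <<'E'
from look import *
r=ray('scene',[(215+290.5/7.5-.5,100+352.5/7.5-.5)],.112)*1000; print(r, 'pred dot',458.3+15*.07,271.8-15)
E
python3 -m handwheel '[[[0,-30,-2],[0,0,0],-1],[[0,-55,-2],[0,0,0],-1],[[0,-55,-2],[0,0,0],-1],[[0,-55,-2],[0,0,0],-1],[[0,-55,-2],[0,0,0],-1]]';python3 -m handwheel '[[[0,-40,-2],[0,0,0],-1],[[0,-20,-1],[0,0,0],-1],[[0,-8,0],[0,0,0],-1],[[0,0,0],[0,0,0],-1],[[0,0,0],[0,0,0],-1]]';python3 -c "
from look import *
to(467.6,-46.9,125,94.1)"
```

```text
[[461.41624995 258.35165652]] pred dot 459.35 256.8
time_s: 26.72
tool_pos: [0.4649, 0.0199, 0.2873]
tool_rot: [-0.056, 1.573, 0.056]
wrist_force: [0.5, -0.6, -3.3]
opening: 0.153
time_s: 27.35
tool_pos: [0.4675, -0.0457, 0.2888]
tool_rot: [-0.056, 1.571, 0.057]
wrist_force: [0.1, 0.8, -3.1]
opening: 0.155
t 27.35 grasp [467.4 -45.6 133.8] xaxis [-0.001  0.    -1.   ] jaw yaw 94.1 F [ 0.1  0.8 -3.1] open 0.155
shift tool mm [ 8.8 -1.2 -0. ] turn deg [ 0. -0. -0.]
```

```bash
python3 -m handwheel '[[[10,-1.2,0],[0,0,0],-1],[[8,0,0],[0,0,0],-1],[[0,0,0],[0,0,0],-1],[[0,0,0],[0,0,0],-1]]';python3 -c "
from look import *
to(467.6,-46.9,83,94.1)
for n in('scene','top'):snap(n,n+'19.png')
s=cv2.imread('pics/scene19.png');t=cv2.imread('pics/top19.png')
cv2.imwrite('pics/c19.png',np.hstack([cv2.resize(t[180:240,325:385],(400,400)),cv2.resize(s[190:260,290:360],(400,400),interpolation=cv2.INTER_CUBIC)]))"
```

```text
time_s: 27.85
tool_pos: [0.4677, -0.0476, 0.2711]
tool_rot: [-0.056, 1.57, 0.056]
wrist_force: [0.9, 0.7, -3.2]
opening: 0.151
t 27.85 grasp [467.7 -47.6 116.1] xaxis [-0.  0. -1.] jaw yaw 94.1 F [ 0.9  0.7 -3.2] open 0.151
shift tool mm [33.1  0.7 -0.1] turn deg [-0. -0. -0.]
```

View pics/c19.png

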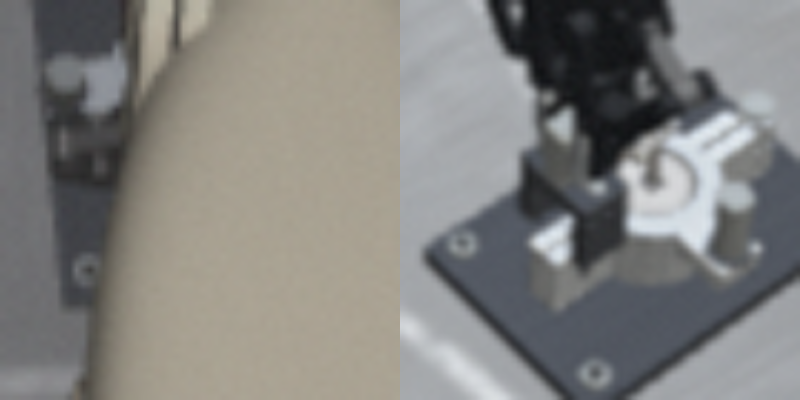

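```bash
python3 -m handwheel '[[[4,0.6,0],[0,0,0],-1],[[4,0,0],[0,0,0],-1],[[4,0,0],[0,0,0],-1],[[0,0,0],[0,0,0],-1]]';python3 -c "
from look import *
to(467.6,-46.9,83,94.1)"
```

```text
time_s: 28.45
tool_pos: [0.4674, -0.0471, 0.2587]
tool_rot: [-0.056, 1.571, 0.056]
wrist_force: [-0.2, 0.1, -1.7]
opening: 0.153
t 28.45 grasp [467.3 -47.1 103.7] xaxis [-0.001  0.    -1.   ] jaw yaw 94.1 F [-0.2  0.1 -1.7] open 0.153
shift tool mm [20.7  0.2  0.2] turn deg [-0.  -0.1 -0. ]
```

```bash
python3 -m handwheel '[[[6,0,0],[0,0,0],-1],[[6,0,0],[0,0,0],-1],[[5,0,0],[0,0,0],-1],[[0,0,0],[0,0,0],-1],[[0,0,0],[0,0,0],-1]]';python3 -c "
from look import *
to(467.6,-46.9,83,94.1)"
```

```text
time_s: 29.08
tool_pos: [0.4677, -0.0471, 0.2422]
tool_rot: [-0.056, 1.57, 0.056]
wrist_force: [0.8, 0.2, -2.9]
opening: 0.153
t 29.07 grasp [467.8 -47.1  87.2] xaxis [ 0.  0. -1.] jaw yaw 94.1 F [ 0.8  0.2 -2.9] open 0.153
shift tool mm [ 4.2  0.2 -0.1] turn deg [-0.  0. -0.]
```

```bash
python3 -m handwheel '[[[2,0,0],[0,0,0],-1],[[2,0,0],[0,0,0],-1],[[1.5,0,0],[0,0,0],-1],[[0,0,0],[0,0,0],-1],[[0,0,0],[0,0,0],-1]]';python3 -c "
from look import *
to(467.6,-46.9,83,94.1)"
```

```text
time_s: 29.7
tool_pos: [0.4677, -0.0471, 0.2377]
tool_rot: [-0.056, 1.569, 0.056]
wrist_force: [-2.4, -0.4, 5.3]
opening: 0.154
t 29.7 grasp [467.8 -47.2  82.7] xaxis [ 0.001 -0.    -1.   ] jaw yaw 94.1 F [-2.4 -0.4  5.3] open 0.154
shift tool mm [-0.3  0.2 -0. ] turn deg [-0.  0.  0.]
```

```bash
python3 -m handwheel '[[[0,0,0],[0,0,0],0],[[0,0,0],[0,0,0],0],[[0,0,0],[0,0,0],0],[[0,0,0],[0,0,0],0],[[-30,0,0],[0,0,0],0]]';python3 -m handwheel '[[[-50,0,0],[0,0,0],0],[[-50,0,0],[0,0,0],0],[[0,50,20],[0,0,0],0],[[0,55,20],[0,0,0],0],[[0,55,20],[0,0,0],0]]';python3 -m handwheel '[[[0,30,10],[0,0,0],0],[[0,0,0],[0,0,0],0],[[0,0,0],[0,0,0],0]]';python3 -c "
from look import *
here()
for n in('scene','top'):snap(n,n+'20.png')
s=cv2.imread('pics/scene20.png');t=cv2.imread('pics/top20.png')
cv2.imwrite('pics/c20.png',np.hstack([cv2.resize(t[160:230,315:385],(400,400),interpolation=cv2.INTER_CUBIC),cv2.resize(s[180:260,290:370],(400,400),interpolation=cv2.INTER_CUBIC)]))"
```

```text
time_s: 30.32
tool_pos: [0.4665, -0.047, 0.265]
tool_rot: [-0.055, 1.576, 0.056]
wrist_force: [0.1, -1.0, -0.1]
opening: 0.501
time_s: 30.95
tool_pos: [0.5166, 0.1181, 0.367]
tool_rot: [-0.055, 1.569, 0.055]
wrist_force: [1.4, -0.1, 1.0]
opening: 0.502
time_s: 31.32
tool_pos: [0.5237, 0.147, 0.3664]
tool_rot: [-0.056, 1.571, 0.055]
wrist_force: [-0.2, -0.9, 0.1]
opening: 0.499
t 31.32 grasp [523.6 146.9 211.4] xaxis [-0.001 -0.001 -1.   ] jaw yaw 94.1 F [-0.2 -0.9  0.1] open 0.499
```

View pics/c20.png

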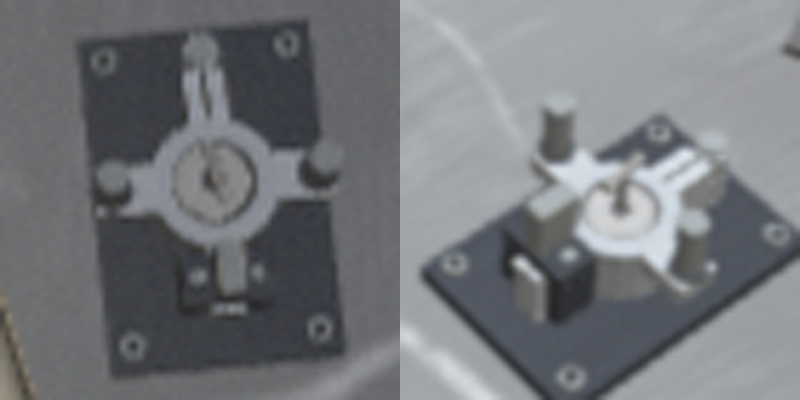

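View pics/top20.png

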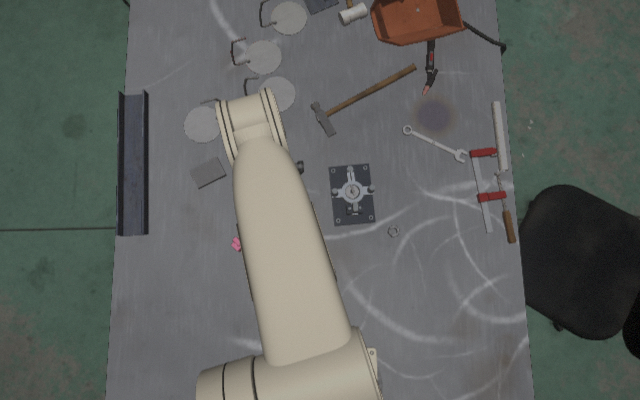

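Run:
```python
from look import *
a=lambda U,V:(315+(U+.5)/(400/70)-.5,160+(V+.5)/(400/70)-.5)
b=lambda U,V:(290+(U-400+.5)/5-.5,180+(V+.5)/5-.5)
print('right dot tri',tri(a(258,271),b(569,255))*1000)
e=ray('top',[a(197,277),a(258,271)],.0605)*1000; print('dots',e,e.mean(0))
e=ray('top',[a(231,246)],.0935)*1000;print('tab top',e)
```

```text
right dot tri [468.55956239 -61.90722828  61.72690438]
dots [[465.91114604 -32.66565653]
 [468.14729099 -61.70384223]] [467.02921851 -47.18474938]
tab top [[475.14959437 -46.97113242]]
```

The right-hand mark on the yoke's bridge measures z = 61.7 mm against 60.5 mm expected when home. The middle of the two marks is (467.0, -47.2), against a seat at (467.6, -46.9). The plug is upright, the shells are shut, and the arm is clear and at rest, so I hand the job in.

```bash
python3 -c "
from station import env
print(env.sign_off())"
```

```text
the job is handed in; nothing more can be done
None
```

The job is done and handed in after about 31 of the 72 s; the sign-off reports no verdict.

- **Plug:** I stood it in the pocket and let go. Before release it had settled below the plate top and rested on the floor. The later pictures show it upright in the pocket.
- **Shells:** I swung each half shut by its post against its stop, with 11–15 N measured pushing. In both views the ears meet along a thin seam, about 18 mm wide together.
- **Yoke:** I lowered the dark yoke over the ears until it bottomed out within about 0.1 mm of the expected height. After release the yoke lay about 0.7 mm from the seat in plan. One mark on its bridge measured 1.2 mm higher than expected, which is within camera accuracy.
- **Robot:** The arm stood well clear at hand-in, with no contact force.
- **Other objects:** Blank, wrench and nut show no sign of movement. The arm hid the magnet and most of the look-alikes in the last top view. I never moved near the magnet, and the look-alikes were unmoved in the close view at the yoke pick-up.

One disagreement: the two cameras differed by about 2–3 mm on the fixture's position. I used their average for the seat, and the midpoint of the two shell stops agreed with it.

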